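Load handle housings into the screwing jig

ROBOT

A 6-joint arm with a two-finger parallel gripper is mounted at the origin on the work surface. World frame = base frame: x ahead of the robot, y to its left, z up, the work surface at z = 0. Lengths are in mm, angles in rad, forces in N, time in s.
With the tool pointing down it reaches from about 350 to 775 mm from the base axis. Payload 7.3 kg.
Tool frame: the origin (TCP) lies at the centre of the arm's flange, where the gripper is bolted on; the fingertips stand 178 mm ahead of it and the grasp point (between the pads) lies 159 mm ahead of it; z points along the fingers, y is the line along which they close (so a half turn about z gives the same grasp; the last joint's range is limited). The gripper opens to 92 mm and grips with 3 to 60 N. Pads are 19 mm wide; open, the fingers measure 130 mm over their backs; the gripper's body (75 mm by 190 mm) begins 47 mm behind the grasp point.
Start: joints at [1.176, 0.342, 1.524, -0, 1.275, -0.146], TCP at [129.254, 508.843, 404.741] pointing down, gripper open.
Joint ranges: [-2.53, 2.53], [-0.77, 2.02], [0.04, 2.7], [-1, 4.14], [0.28, 2.66], [-3.11, 3.11]. Speed limits (rad/s): [2.57, 2.57, 3.14, 3.14, 3.14, 3.14].

INTERFACE

Orientations are given as [roll, pitch, yaw] about the fixed x, y, z axes, in that order (R = Rz(yaw) Ry(pitch) Rx(roll)).
In Python, from plant import * gives the robot as it stands. The module is installed in compiled form; this text tells all that it offers.
- The arm moves only by the shell command python3 -m inch 'ROWS'. ROWS is JSON, a list of rows, each a list of 5 numbers: the shift along the tool's x, y, z in m, then the turn about the tool's z in rad, then the opening, from 0 (shut) to 1 (fully open). In form: [[tx, ty, tz, spin, claw], ...]. A call has 1 to 8 rows; each row is the pose to reach, as a shift and turn from the pose commanded when the call began, along the tool's axes at that moment; what a row does not reach only later rows make up. A row lasts 1/12 s, in which the tool goes at most 41.7 mm and 7.16 degrees, less where a joint would pass 70% of its speed; a pose out of reach is approached as far as the arm can. A call with a gripper value outside its range is refused whole. The fingers move at their own pace and stop on an object; the grip force is fixed at half the most. Time passes only in rows, so rows that repeat a pose let the fingers close. It gives the time, the measured TCP pose, the force, the opening and the grip force at its end, in the units of the state.
- get_obs(): the state, without advancing time (a new reading comes with each control period).
- capture(name): name is "scene" or "top" or "wrist"; returns a dict with "color" (384x512x3 uint8, red, green, blue), "intrinsics" (3x3 intrinsics, pixels), "pose" (4x4, takes a point from camera to world coordinates). Camera axes: x right, y down, z forward; pixel columns grow to the right and rows downward; lengths in mm; the calibration is good to about 2 mm. The wrist camera is an equidistant fisheye: a pixel r from the principal point sees the ray r / f radians off the axis. A picture is of the moment at which its call begins. There is no depth.
- close_job(): hands the job in; it is judged then, once.
Trained networks look in a picture, given as the dict that the camera call returned (one of the last four; its "shot" number tells which), for a name from the list of things; names that differ only in an ending like _2 or _b are one class to them, and where a whole thing is asked for, a point or a joint stands for the part that bears it (a point fixed in the world has none). Each returns a list of dicts, best first, with "conf" (0 to 1); they miss things now and then, are a little off and sometimes report something else, mostly with a low value. They report only what shows in the picture. A call takes as long as a camera call.
- look_for(picture, target): "rect" ([centre column, centre row, width, height] in pixels, round what is visible of it).
- trace(picture, target): "pixels" (384x512 bool, what is visible of it) and "rect" ([centre column, centre row, width, height] in pixels, round what is visible of it).
- tip_of(picture, target): "centre" ([column, row] in pixels: a listed point, or the origin of a listed thing).
The state is a dict: "time": time; "joint_positions": joint angles; "dq": joint speeds; "tau": joint torques, N m; "tool_pos": TCP position; "tcp_rot": TCP orientation; "contact_force": force on the tool from outside, world axes, zero at the start; "moment": the same for the moment, N m; "grip_width": finger opening in mm; "finger_force": force on a finger pad.
Only numpy, scipy, OpenCV 4.12 (cv2) and the standard library are available. Lean on these libraries where they do the work, as an engineer would, in place of code of your own. Each camera call takes 0.05 s, during which the arm holds its last target. There are 200 camera calls.

TASK

Load both black handle housings into the aluminium jig, one in each pocket, foot down and head up: one is lying on its side and the other stands on its head and has to be turned right over. The stop at the bottom of each pocket is set to a height nobody noted, so lower each housing until you feel it rest on its stop, do not let it drop in, then let go and leave it standing upright. Leave the spring bin, screw tray and screwdriver where they are.

Things in the scene. Friction and masses are not known exactly. Their poses are not given: they have to be found in the camera images.
- housing_a: Black plastic T-shaped housing, 140 mm long, 0.14-0.28 kg. Origin: centre of the foot's end face; z runs from foot to head. Sizes x by y: foot (z 0-12 mm) 32 x 26, stem (to 100) 40 x 34, head (100-140) 40 x 54, too wide for a pocket. Alike if turned half round about z; fits either pocket. Starts lying on its side (local x vertical, origin 20 mm above the bench), foot roughly towards the robot.
- housing_b: Black plastic T-shaped housing, 140 mm long, 0.14-0.28 kg. Origin: centre of the foot's end face; z runs from foot to head. Sizes x by y: foot (z 0-12 mm) 32 x 26, stem (to 100) 40 x 34, head (100-140) 40 x 54, too wide for a pocket. Alike if turned half round about z; fits either pocket. Starts standing upside down on its head, foot up (origin 140 mm above the bench).
- jig: Fixed aluminium block, 80 x 200 mm (x, y) and 80 mm high, on a 110 x 230 x 10 mm dark base plate. Origin at the centre of its underside, z up, the two pockets in a row along its y.
- pocket0 (a point): Centre of the mouth of the pocket at jig y = -60 mm, at the block's top (80 mm above the bench); axes as the jig's. Pocket opening 48 x 42 mm (x, y), straight sided, 70 mm deep to the base plate. The top of its flat 30 x 30 mm rubber stop is somewhere 32 to 60 mm below the mouth.
- pocket1 (a point): The same for the pocket at jig y = +60 mm; its stop is set independently.
- spring_bin: Bystander: blue open bin of springs, 110 x 180 x 60 mm, origin under its centre.
- screw_tray: Bystander: white open tray of screws, 90 x 130 x 35 mm, origin under its centre.
- driver: Bystander: green power screwdriver lying on its side, 230 mm long, 38 mm thick, origin under the middle of its green body, bit towards +x.

How it is judged:
By the outcome, as a careful person would: the job done as asked, in the order asked, and still so for the second after the job is handed in, with the robot touching nothing.
It also fails if it takes over 72 s, if anything falls off the work surface, if the arm or the gripper's body presses on something with over 40 N, if the wrist force passes 120 N, or if a joint passes its speed limit or range.

## Working session

There is one attempt and no reset: what is moved stays moved. The work goes in short steps, Python scripts to look and compute and a shell command to move; the robot and the scene stay as the last step left them, time stands still between calls to the robot, and variables do not carry over. Pictures are saved under pics/ and viewed, at most 10 in all, crops included, and the job is handed in when it is done.

```bash
mkdir -p pics
python3 - <<'E'
from plant import *
import cv2,numpy as np
o=get_obs();print({k:np.round(v,3) for k,v in o.items()})
for n in("scene","top"):
    p=capture(n);im=p["color"][:,:,::-1].copy()
    print(n,p["intrinsics"].round(1).tolist(),p["pose"].round(3).tolist())
    for t in("housing_a","jig"):
        for d in trace(p,t)[:3]: print(t,round(d["conf"],2),np.round(d["rect"],1))
    for t in("housing_a","housing_b","pocket0","pocket1","jig"):
        for d in tip_of(p,t)[:3]: print("tip",t,round(d["conf"],2),np.round(d["centre"],1))
    cv2.imwrite(f"pics/{n}0.png",im)
E
```

```text
{'time': np.float64(0.0), 'joint_positions': array([ 1.176,  0.343,  1.525,  0.   ,  1.275, -0.146]), 'dq': array([-0.   , -0.   , -0.   ,  0.   , -0.001, -0.   ]), 'tau': array([  0.   , -43.125, -24.421,   0.072,   0.056,  -0.   ]), 'tool_pos': array([129.199, 508.71 , 404.028]), 'tcp_rot': array([-3.14 , -0.   ,  2.893]), 'contact_force': array([ 0.113,  0.629, -0.124]), 'moment': array([ 0.002, -0.012, -0.021]), 'finger_force': np.float64(0.0), 'grip_width': np.float64(91.74)}
scene [[351.7, 0.0, 256.1], [0.0, 351.7, 191.3], [0.0, 0.0, 1.0]] [[0.757, 0.561, -0.335, 974.56], [0.653, -0.645, 0.397, -421.257], [0.007, -0.519, -0.855, 1036.724], [0.0, 0.0, 0.0, 1.0]]
housing_a 0.86 [153.4 277.4  32.6  47.8]
housing_a 0.79 [282.6 117.8  21.2  35.1]
jig 0.71 [260.4 212.9  73.7  65.4]
jig 0.35 [315.4 226.1  66.5  69.3]
tip housing_a 0.74 [281.5 103.2]
tip housing_b 0.74 [281.5 103.2]
tip pocket0 0.84 [271.  186.7]
tip pocket0 0.81 [242.3 215. ]
tip pocket1 0.84 [271.  186.7]
tip pocket1 0.81 [242.3 215. ]
tip jig 0.65 [255.8 212.9]
tip jig 0.31 [242.3 214.1]
top [[419.2, 0.0, 254.3], [0.0, 419.2, 196.2], [0.0, 0.0, 1.0]] [[-0.01, -0.997, 0.075, 524.445], [-1.0, 0.011, 0.012, 2.663], [-0.013, -0.075, -0.997, 1080.242], [0.0, 0.0, 0.0, 1.0]]
housing_a 0.79 [410.8 221.4  27.   57.8]
housing_a 0.75 [118.  260.   34.9  21.6]
jig 0.82 [262.6 187.9  87.9  53.8]
jig 0.59 [228.6 118.3  76.5  52.4]
jig 0.19 [411.  221.7  32.6  56.8]
tip housing_a 0.97 [106.3 259.9]
tip housing_a 0.65 [402.4 250.7]
tip housing_a 0.36 [362.  137.1]
tip housing_b 0.97 [106.3 259.9]
tip housing_b 0.65 [402.4 250.7]
tip housing_b 0.36 [362.  137.1]
tip pocket0 0.94 [286.  184.3]
tip pocket0 0.56 [242.1 179.9]
tip pocket1 0.94 [286.  184.3]
tip pocket1 0.56 [242.1 179.9]
tip jig 0.92 [263.7 184.5]
```

View pics/top0.png

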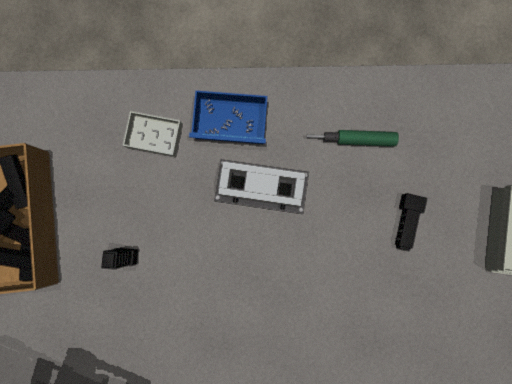

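View pics/scene0.png

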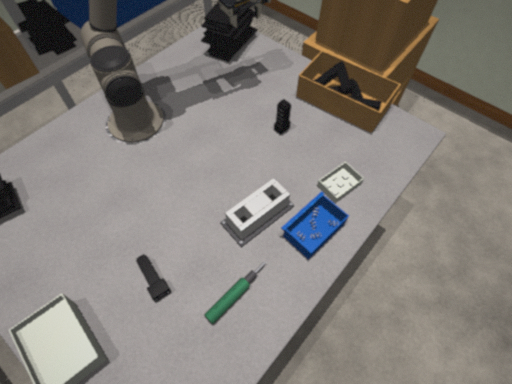

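```bash
cat > h.py <<'E'
from plant import *
import cv2,numpy as np
def ray(p,uv,z):
    K,T=p["intrinsics"],p["pose"]
    d=T[:3,:3]@np.linalg.inv(K)@np.array([uv[0],uv[1],1.]);o=T[:3,3]
    return o+d*(z-o[2])/d[2]
def quad(p,m,z):
    # rotated-rectangle fit of mask pixels projected to plane z: centre,size,angle
    c=max(cv2.findContours(m.astype(np.uint8),0,1)[0],key=cv2.contourArea)[:,0]
    w=np.array([ray(p,q,z)[:2] for q in c],np.float32)
    r=cv2.minAreaRect(w); return w,r,np.round(cv2.boxPoints(r))
E
python3 - <<'E'
from h import *
p=capture("top")
for uv,z in(((286,184.3),80),((242.1,179.9),80),((263.7,184.5),0),((106.3,259.9),140),((402.4,250.7),20)): print(uv,ray(p,uv,z).round(1))
for d,z in zip(trace(p,"housing_a")[:2],(40,140)):
    w,r,b=quad(p,d["pixels"],z);print(d["conf"],np.round(r[0]),np.round(r[1]),r[2],b.tolist())
d=trace(p,"jig")[0];w,r,b=quad(p,d["pixels"],80);print(np.round(r[0]),np.round(r[1]),r[2],b.tolist())
im=p["color"][:,:,::-1]
def crop(x,y,w,h): return cv2.resize(im[y:y+h,x:x+w],(400,300),interpolation=cv2.INTER_CUBIC)
cv2.imwrite("pics/crops.png",np.vstack([np.hstack([crop(370,180,80,60+20-20),crop(80,235,80,60)]),np.hstack([crop(205,145,120,90),crop(370,210,80,60)])]))
E
```

```text
(286, 184.3) [627.6 -61.6  80. ]
(242.1, 179.9) [639.4  43.5  80. ]
(263.7, 184.5) [636.   -9.1   0. ]
(106.3, 259.9) [456.3 346.  140. ]
(402.4, 250.7) [ 463.6 -353.7   20. ]
0.73 [ 537. -360.] [ 61. 142.] 70.30220794677734 [[460.0, -365.0], [593.0, -413.0], [614.0, -356.0], [480.0, -308.0]]
0.61 [459. 316.] [80. 47.] 89.45391845703125 [[435.0, 276.0], [482.0, 275.0], [483.0, 356.0], [436.0, 356.0]]
[624.  -2.] [215. 104.] 81.2467269897461 [[556.0, -101.0], [659.0, -116.0], [692.0, 96.0], [589.0, 112.0]]
```

View pics/crops.png

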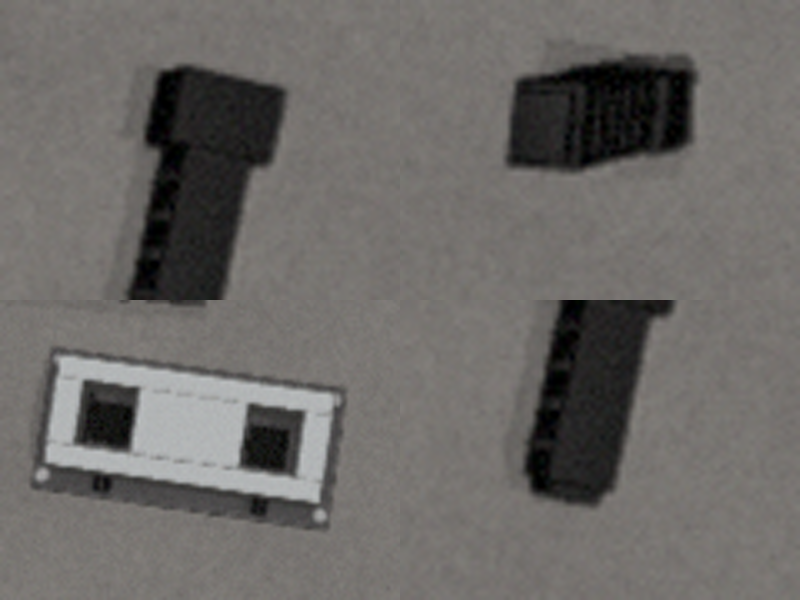

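```bash
cat >> h.py <<'E'
from scipy.optimize import minimize
HB=[(32,26,0,12),(40,34,12,100),(40,54,100,140)]
JB=[(110,230,0,10),(80,200,10,80)]
def sil(p,boxes,M):
    K,T=p["intrinsics"],np.linalg.inv(p["pose"]); S=4
    m=np.zeros((384*S,512*S),np.uint8)
    for a,b,z0,z1 in boxes:
        v=np.array([[x,y,z,1] for x in(-a/2,a/2) for y in(-b/2,b/2) for z in(z0,z1)])
        c=(T@M@v.T)[:3]; q=K@(c/c[2])
        cv2.fillConvexPoly(m,cv2.convexHull(((q[:2].T+.5)*S).astype(np.int32)),1)
    return cv2.resize(m.astype(np.float32),(512,384),interpolation=cv2.INTER_AREA)
def pose(x,y,a,kind):
    M=np.eye(4);c,s=np.cos(a),np.sin(a);Z=np.array([[c,-s,0],[s,c,0],[0,0,1]])
    R={"up":np.eye(3),"inv":np.diag([1,-1,-1.]),"lie":np.array([[0,0,1],[0,1,0],[-1,0,0.]])}[kind]  # lie: z local->dir a, x local->down
    M[:3,:3]=Z@R;M[:3,3]=[x,y,{"up":0,"inv":140,"lie":20}[kind]];return M
def fit(views,boxes,kind,x0):
    f=lambda q:sum(1-np.minimum(s:=sil(p,boxes,pose(q[0],q[1],q[2]/100,kind)),m).sum()/np.maximum(s,m).sum() for p,m in views)
    best=None
    for da in(-12,0,12):
        r=minimize(f,[x0[0],x0[1],x0[2]*100+da],method="Nelder-Mead",options=dict(initial_simplex=None,xatol=.1,fatol=1e-4))
        if best is None or r.fun<best.fun: best=r
    return best.x[0],best.x[1],best.x[2]/100,best.fun/len(views)
E
python3 - <<'E'
from h import *
t=capture("top");s=capture("scene")
def near(p,n,uv): return min(trace(p,n),key=lambda d:np.hypot(d["rect"][0]-uv[0],d["rect"][1]-uv[1]))["pixels"].astype(np.float32)
vA=[(t,near(t,"housing_a",(411,221))),(s,near(s,"housing_a",(153,277)))]
vB=[(t,near(t,"housing_a",(118,260))),(s,near(s,"housing_a",(282,118)))]
vJ=[(t,near(t,"jig",(262,187))),(s,near(s,"jig",(260,212)))]
for n,v,b,k,x in(("A",vA,HB,"lie",(463,-354,-.2)),("B",vB,HB,"inv",(456,342,0)),("J",vJ,JB,"up",(632,-7,-.13))):
    print(n,np.round(fit(v,b,k,x),3),np.round(fit(v[:1],b,k,x),3),np.round(fit(v[1:],b,k,x),3))
f=lambda x,y:(205+x/3.333,145+(y-300)/3.333)
for n,c in(("corners",((57,350),(340,388),(322,500),(43,465))),("pk",((107,414),(272,439)))):
    P=np.array([ray(t,f(*q),80)[:2] for q in c]);print(n,P.round(1).tolist(),P.mean(0))
E
```

```text
A [ 4.65323e+02 -3.56410e+02 -2.07000e-01  9.00000e-02] [ 4.65201e+02 -3.55336e+02 -2.11000e-01  8.50000e-02] [ 4.64827e+02 -3.56960e+02 -2.07000e-01  9.00000e-02]
B [4.56304e+02 3.43454e+02 0.00000e+00 8.70000e-02] [ 4.56139e+02  3.44431e+02 -1.24000e-01  6.40000e-02] [4.57709e+02 3.40361e+02 0.00000e+00 8.60000e-02]
J [ 6.31279e+02 -5.43800e+00 -1.61000e-01  5.10000e-02] [ 6.30864e+02 -3.33400e+00 -1.58000e-01  2.40000e-02] [ 6.32372e+02 -5.13400e+00 -1.51000e-01  6.20000e-02]
corners [[688.2, 91.4], [658.1, -112.5], [577.5, -98.0], [604.9, 101.8]] [632.17111347  -4.3306716 ]
pk [[641.2, 55.5], [621.8, -63.0]] [631.49587002  -3.73106948]
```

```bash
cat > to.py <<'E'
# usage: to.py x y zgrasp axisyaw ... : shifts (mm, tool axes) and spin from the present pose; axisyaw = world heading of the closing line
import sys,numpy as np
from plant import *
from scipy.spatial.transform import Rotation as R
o=get_obs();M=R.from_euler("xyz",o["tcp_rot"]).as_matrix()
a=list(map(float,sys.argv[1:]))
h=np.arctan2(M[1,1],M[0,1])
print("t",round(float(o["time"]),2),"pos",np.round(o["tool_pos"],1),"rpy",np.round(o["tcp_rot"],3),"F",np.round(o["contact_force"],1),"M",np.round(o["moment"],2),"w",round(float(o["grip_width"]),1),"q1,q6",np.round(o["joint_positions"][[0,5]],2),"axis",round(h,3))
for i in range(0,len(a),4):
    x,y,z,w=a[i:i+4];d=M.T@(np.array([x,y,z+159])-o["tool_pos"]);s=(h-w+np.pi/2)%np.pi-np.pi/2
    print("shift mm",np.round(d,1),"spin",round(s,3))
E
python3 to.py 450 250 245 1.322 480 -80 245 1.364 600 -384.4 130 1.364 600 -384.4 52 1.364
```

```text
t 1.35 pos [129.3 508.9 404.7] rpy [3.141 0.    2.893] F [-0.8  0.2 -0.1] M [-0.02  0.01  0.01] w 92.0 q1,q6 [ 1.18 -0.15] axis 1.322
shift mm [-374.6 -171.9    0.7] spin -0.0
shift mm [-484.9 -484.3    0.7] spin -0.042
shift mm [-676.2 -749.8  115.7] spin -0.042
shift mm [-676.2 -749.8  193.7] spin -0.042
```

```bash
python3 -m inch '[[-0.3746,-0.1719,0,0,1],[-0.3746,-0.1719,0,0,1],[-0.3746,-0.1719,0,0,1],[-0.3746,-0.1719,0,0,1],[-0.3746,-0.1719,0,0,1],[-0.3746,-0.1719,0,0,1],[-0.3746,-0.1719,0,0,1],[-0.3746,-0.1719,0,0,1]]'; python3 to.py 480 -80 245 1.364 600 -384.4 130 1.364
```

```text
time: 2.02
tool_pos: [389.9, 297.9, 405.0]
tcp_rot: [3.141, 0.0, 2.893]
contact_force: [0.3, 1.2, -0.2]
grip_width: 91.7
finger_force: 0.0
t 2.02 pos [389.9 297.9 405. ] rpy [3.141 0.    2.893] F [ 0.3  1.2 -0.2] M [ 0.05 -0.04 -0.02] w 91.7 q1,q6 [ 0.5  -0.83] axis 1.322
shift mm [-180.4 -344.     0.9] spin -0.042
shift mm [-371.6 -609.6  115.8] spin -0.042
```

```bash
python3 -m inch '[[-0.3716,-0.6096,0.05,-0.042,1],[-0.3716,-0.6096,0.05,-0.042,1],[-0.3716,-0.6096,0.05,-0.042,1],[-0.3716,-0.6096,0.05,-0.042,1],[-0.3716,-0.6096,0.05,-0.042,1],[-0.3716,-0.6096,0.05,-0.042,1],[-0.3716,-0.6096,0.05,-0.042,1],[-0.3716,-0.6096,0.05,-0.042,1]]'; python3 to.py 600 -384.4 130 1.364
```

```text
time: 2.68
tool_pos: [486.6, -20.4, 381.5]
tcp_rot: [3.141, 0.001, 2.935]
contact_force: [1.9, -0.2, 1.3]
grip_width: 91.7
finger_force: 0.0
t 2.68 pos [486.6 -20.4 381.5] rpy [3.141e+00 1.000e-03 2.935e+00] F [ 1.9 -0.2  1.3] M [ 0.06 -0.02  0.02] w 91.7 q1,q6 [-0.2  -1.56] axis 1.364
shift mm [-185.7 -332.9   92.5] spin -0.0
```

```bash
python3 -m inch '[[-0.186,-0.333,0.06,0,1],[-0.186,-0.333,0.06,0,1],[-0.186,-0.333,0.06,0,1],[-0.186,-0.333,0.06,0,1],[-0.186,-0.333,0.06,0,1],[-0.186,-0.333,0.06,0,1],[-0.186,-0.333,0.06,0,1],[-0.186,-0.333,0.06,0,1]]';python3 -m inch '[[-0.02,-0.05,0.02,0,1],[-0.02,-0.05,0.02,0,1],[-0.02,-0.05,0.02,0,1]]'
python3 - <<'E'
from h import *
p=capture("wrist");cv2.imwrite("pics/w1.png",p["color"][:,:,::-1]);print(p["intrinsics"].round(1).tolist(),p["pose"].round(3).tolist())
E
python3 to.py 600 -384.4 52 1.364
```

```text
time: 3.35
tool_pos: [584.8, -334.7, 329.1]
tcp_rot: [3.141, -0.0, 2.935]
contact_force: [2.1, -0.9, 1.0]
grip_width: 92.2
finger_force: 0.0
time: 3.6
tool_pos: [593.0, -389.5, 306.3]
tcp_rot: [3.141, -0.003, 2.931]
contact_force: [-0.3, 0.6, -0.3]
grip_width: 91.7
finger_force: 0.0
[[297.3, 0.0, 256.1], [0.0, 297.3, 194.2], [0.0, 0.0, 1.0]] [[0.209, 0.934, 0.291, 513.928], [0.978, -0.2, -0.062, -372.662], [0.001, 0.297, -0.955, 286.82], [0.0, 0.0, 0.0, 1.0]]
t 3.65 pos [ 593.4 -387.3  307.5] rpy [ 3.140e+00 -2.000e-03  2.932e+00] F [-0.3 -0.2  0.1] M [ 0.02 -0.04  0.01] w 91.8 q1,q6 [-0.69 -2.05] axis 1.361
shift mm [-6.1  4.1 96.5] spin -0.003
```

View pics/w1.png

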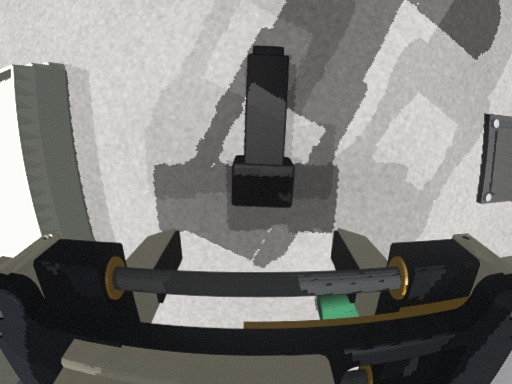

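```bash
cat >> h.py <<'E'
def fray(p,uv,z):
    K,T=p["intrinsics"],p["pose"];q=np.array([uv[0]-K[0,2],uv[1]-K[1,2]])/K[0,0];r=np.hypot(*q)+1e-9
    d=T[:3,:3]@np.array([*(q/r*np.sin(r)),np.cos(r)]);o=T[:3,3];return o+d*(z-o[2])/d[2]
E
python3 - <<'E'
from h import *
p=capture("wrist")
for uv in((233,205),(292,207),(233,160),(294,160),(248,160),(288,160),(247,55),(288,55)):print(uv,fray(p,uv,40).round(1))
E
python3 to.py 602 -385 52 1.364
```

```text
(233, 205) [ 595.5 -408.4   40. ]
(292, 207) [ 608.3 -357.5   40. ]
(233, 160) [ 556.1 -399.2   40. ]
(294, 160) [ 566.8 -348.4   40. ]
(248, 160) [ 558.8 -386.7   40. ]
(288, 160) [ 565.8 -353.4   40. ]
(247, 55) [ 472.1 -368.9   40. ]
(288, 55) [ 478.6 -336.    40. ]
t 3.7 pos [ 593.7 -385.8  308.7] rpy [ 3.140e+00 -1.000e-03  2.934e+00] F [-0.3  0.8 -0.2] M [ 0.04  0.02 -0.04] w 91.8 q1,q6 [-0.68 -2.05] axis 1.363
shift mm [-8.1  2.4 97.7] spin -0.001
```

```bash
python3 -m inch '[[-0.008,0.003,0.03,0,1],[-0.008,0.003,0.06,0,1],[-0.008,0.003,0.09,0,0.9],[-0.008,0.003,0.098,0,0.75],[-0.008,0.003,0.098,0,0.65],[-0.008,0.003,0.098,0,0.58],[-0.008,0.003,0.098,0,0.58],[-0.008,0.003,0.098,0,0.58]]'; python3 -m inch '[[0,0,0,0,0.58],[0,0,0,0,0.58],[0,0,0,0,0.57],[0,0,0,0,0.57]]'; python3 to.py 602 -384 52 1.364
```

```text
time: 4.37
tool_pos: [603.0, -384.5, 214.6]
tcp_rot: [-3.14, 0.004, 2.935]
contact_force: [-0.5, -0.3, 0.6]
grip_width: 56.7
finger_force: 0.4
time: 4.7
tool_pos: [602.8, -384.8, 213.7]
tcp_rot: [-3.14, 0.003, 2.935]
contact_force: [-0.7, -0.3, 5.5]
grip_width: 52.9
finger_force: 23.6
t 4.7 pos [ 602.8 -384.8  213.7] rpy [-3.140e+00  3.000e-03  2.935e+00] F [-0.7 -0.3  5.5] M [-0.08  0.05  0.1 ] w 52.9 q1,q6 [-0.68 -2.04] axis 1.364
shift mm [0.9 0.6 2.7] spin -0.0
```

```bash
python3 -m inch '[[0,0,-0.005,0,0.57],[0,0,-0.01,0,0.575],[0,0,-0.02,0,0.575],[0,0,-0.04,0,0.575],[0,0,-0.06,0,0.575],[0,0,-0.08,0,0.575],[0,0,-0.1,0,0.575],[0,0,-0.12,0,0.575]]'
python3 - <<'E'
from h import *
p=capture("scene");cv2.imwrite("pics/s2.png",cv2.resize(p["color"][180:330,80:280,::-1],(800,600),interpolation=cv2.INTER_CUBIC))
E
python3 to.py
```

```text
time: 5.37
tool_pos: [602.2, -384.2, 332.9]
tcp_rot: [3.141, -0.0, 2.935]
contact_force: [1.2, -0.4, -2.3]
grip_width: 53.1
finger_force: 16.0
t 5.42 pos [ 602.8 -384.5  338.1] rpy [-3.139  0.007  2.935] F [ 1.9 -0.2  2. ] M [-0.14 -0.14  0.02] w 53.2 q1,q6 [-0.67 -2.04] axis 1.364
```

View pics/s2.png

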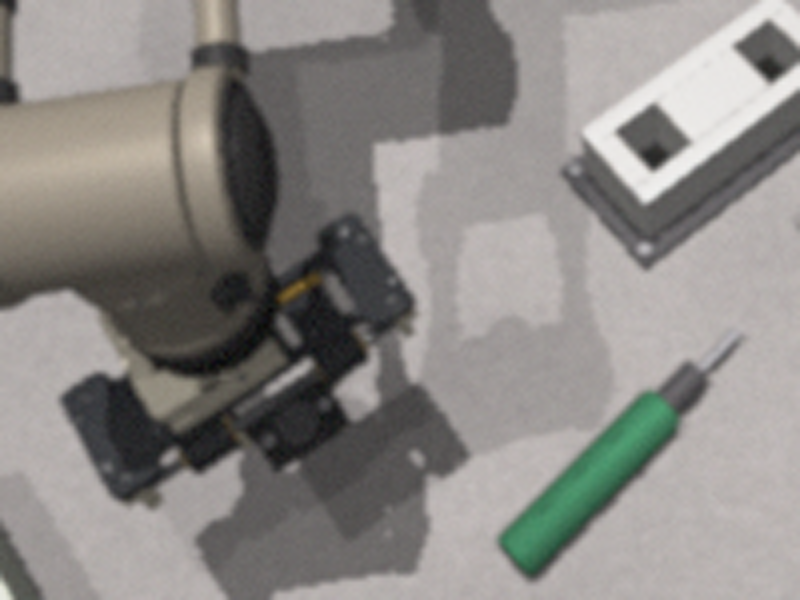

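```bash
python3 - <<'E'
from h import *
p=capture("wrist");cv2.imwrite("pics/w2.png",p["color"][:,:,::-1])
E
python3 to.py
```

```text
t 5.47 pos [ 602.8 -384.6  336.3] rpy [-3.138  0.007  2.935] F [ 1.5 -0.5 -2. ] M [-0.02 -0.03  0.02] w 52.8 q1,q6 [-0.67 -2.04] axis 1.364
```

View pics/w2.png

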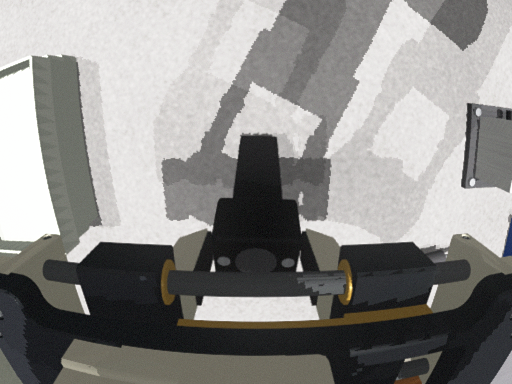

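```bash
cat > tilt.py <<'E'
# tilt of a held housing from the wrist view: edge row of the foot's far end -> angle of axis from vertical, pivot at pads
import sys
from h import *
def fproj(p,X):
    T=np.linalg.inv(p["pose"]);c=T[:3,:3]@X+T[:3,3];r=np.arctan2(np.hypot(c[0],c[1]),c[2]);K=p["intrinsics"]
    return K[0,2]+K[0,0]*r*c[0]/np.hypot(c[0],c[1]),K[1,2]+K[0,0]*r*c[1]/np.hypot(c[0],c[1])
if __name__=="__main__":
    lz,lx=float(sys.argv[1]),float(sys.argv[2])  # pad position on part: height from foot, offset to upper side
    p=capture("wrist");o=get_obs();g=o["tool_pos"]-[0,0,159]
    yaw=o["tcp_rot"][2];d=-np.array([np.cos(yaw),np.sin(yaw),0]);up=np.array([0,0,1.])
    for th in range(0,100,10):
        t=np.radians(th);ax=d*np.sin(t)+up*np.cos(t);n=-d*np.cos(t)+up*np.sin(t)  # ax foot->head, n upper side
        P=lambda z,x:np.round(fproj(p,g+ax*(z-lz)+n*(x-lx)))
        print(th,"foot top",P(0,16),"foot low",P(0,-16),"shoulder top",P(100,20),"head end top",P(140,20),"head end low",P(140,-20))
E
python3 tilt.py 138 16
```

```text
0 foot top [257. 185.] foot low [257. 215.] shoulder top [258. 221.] head end top [258. 250.] head end low [257. 308.]
10 foot top [257. 161.] foot low [257. 191.] shoulder top [258. 212.] head end top [258. 252.] head end low [257. 301.]
20 foot top [257. 138.] foot low [257. 167.] shoulder top [258. 205.] head end top [258. 253.] head end low [257. 294.]
30 foot top [257. 114.] foot low [257. 143.] shoulder top [258. 198.] head end top [258. 254.] head end low [257. 286.]
40 foot top [258.  91.] foot low [257. 119.] shoulder top [258. 192.] head end top [258. 256.] head end low [257. 277.]
50 foot top [258.  69.] foot low [258.  96.] shoulder top [258. 188.] head end top [258. 257.] head end low [257. 268.]
60 foot top [258.  47.] foot low [258.  73.] shoulder top [258. 185.] head end top [258. 259.] head end low [257. 258.]
70 foot top [258.  25.] foot low [258.  50.] shoulder top [258. 185.] head end top [258. 260.] head end low [257. 249.]
80 foot top [258.   5.] foot low [258.  28.] shoulder top [258. 186.] head end top [258. 261.] head end low [257. 240.]
90 foot top [258. -14.] foot low [258.   6.] shoulder top [258. 190.] head end top [258. 262.] head end low [257. 231.]
```

```bash
python3 -m inch '[[0,0,0.01,0,0.575],[0,0,0.02,0,0.575],[0,0,0.027,0,0.575],[0,0,0.031,0,0.575],[0,0,0.033,0,0.575],[0,0,0.033,0,0.575],[0,0,0.033,0,0.575]]';python3 -m inch '[[0,0,0.002,0,0.575],[0,0,0.004,0,0.575]]'; python3 tilt.py 138 16 | head -4
python3 - <<'E'
from h import *
p=capture("wrist");cv2.imwrite("pics/w3.png",p["color"][100:320,130:390,::-1])
E
python3 to.py
```

```text
time: 6.1
tool_pos: [605.5, -385.2, 307.6]
tcp_rot: [-3.134, 0.023, 2.935]
contact_force: [9.3, -0.3, 35.9]
grip_width: 53.6
finger_force: 30.4
time: 6.27
tool_pos: [606.1, -385.5, 305.1]
tcp_rot: [-3.132, 0.026, 2.935]
contact_force: [11.7, -2.0, 40.2]
grip_width: 53.2
finger_force: 30.5
0 foot top [259. 180.] foot low [259. 211.] shoulder top [259. 218.] head end top [259. 248.] head end low [259. 307.]
10 foot top [259. 156.] foot low [259. 187.] shoulder top [259. 209.] head end top [259. 250.] head end low [259. 300.]
20 foot top [259. 132.] foot low [259. 162.] shoulder top [259. 201.] head end top [259. 251.] head end low [259. 292.]
30 foot top [259. 109.] foot low [259. 138.] shoulder top [259. 194.] head end top [259. 253.] head end low [259. 284.]
t 6.37 pos [ 606.1 -385.4  304.9] rpy [-3.132  0.026  2.935] F [11.8 -1.  37.6] M [-0.13 -2.15 -0.03] w 53.4 q1,q6 [-0.67 -2.04] axis 1.364
```

View pics/w3.png

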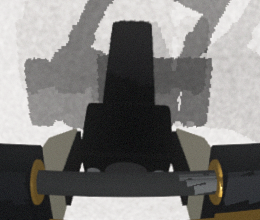

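```bash
python3 -m inch '[[0,0,-0.004,0,0.575],[0,0,-0.008,0,0.577],[0,0,-0.008,0,0.577]]'; python3 to.py; python3 -m inch '[[0.006,0,0,0,0.577],[0.012,0,0,0,0.577],[0.018,0,0,0,0.577],[0.024,0,0,0,0.577],[0.024,0,0,0,0.577]]'; python3 to.py; python3 tilt.py 138 16 | head -4
python3 - <<'E'
from h import *
p=capture("wrist");m=max(trace(p,"housing_a"),key=lambda d:d["conf"]);r=m["rect"];print(m["conf"],r,"top row",r[1]-r[3]/2)
E
```

```text
time: 6.62
tool_pos: [603.8, -385.3, 306.6]
tcp_rot: [-3.136, 0.012, 2.935]
contact_force: [6.7, -2.8, 19.0]
grip_width: 53.4
finger_force: 30.0
t 6.62 pos [ 603.8 -385.3  306.6] rpy [-3.136  0.012  2.935] F [ 6.7 -2.8 19. ] M [-0.7  -1.17  0.03] w 53.4 q1,q6 [-0.67 -2.04] axis 1.364
time: 7.03
tool_pos: [580.0, -380.3, 308.9]
tcp_rot: [-3.135, 0.014, 2.935]
contact_force: [3.4, -0.7, 27.9]
grip_width: 53.6
finger_force: 30.2
t 7.03 pos [ 580.  -380.3  308.9] rpy [-3.135  0.014  2.935] F [ 3.4 -0.7 27.9] M [-0.18 -0.86  0.01] w 53.6 q1,q6 [-0.69 -2.06] axis 1.364
0 foot top [258. 184.] foot low [258. 215.] shoulder top [258. 222.] head end top [258. 252.] head end low [258. 310.]
10 foot top [258. 160.] foot low [258. 190.] shoulder top [258. 213.] head end top [258. 253.] head end low [258. 303.]
20 foot top [258. 137.] foot low [258. 166.] shoulder top [258. 205.] head end top [258. 255.] head end low [258. 296.]
30 foot top [258. 113.] foot low [258. 142.] shoulder top [258. 198.] head end top [258. 256.] head end low [258. 287.]
0.91 [256.8, 210.8, 95.5, 121.7] top row 149.95000000000002
```

```bash
python3 -m inch '[[0.006,0,-0.004,0,0.58],[0.012,0,-0.004,0,0.58],[0.018,0,-0.004,0,0.58],[0.024,0,-0.004,0,0.58],[0.028,0,-0.002,0,0.58],[0.028,0,-0.002,0,0.58]]'; python3 to.py; python3 tilt.py 138 16 | head -3
python3 - <<'E'
from h import *
p=capture("wrist");m=max(trace(p,"housing_a"),key=lambda d:d["conf"]);r=m["rect"];print(m["conf"],r,"top row",r[1]-r[3]/2)
cv2.imwrite("pics/w4.png",p["color"][100:320,130:390,::-1])
E
```

```text
time: 7.68
tool_pos: [551.3, -373.9, 307.2]
tcp_rot: [-3.139, 0.005, 2.934]
contact_force: [-2.1, 1.8, 20.3]
grip_width: 53.5
finger_force: 28.1
t 7.68 pos [ 551.3 -373.9  307.2] rpy [-3.139  0.005  2.934] F [-2.1  1.8 20.3] M [ 0.19  0.12 -0.02] w 53.5 q1,q6 [-0.71 -2.07] axis 1.364
0 foot top [257. 187.] foot low [257. 217.] shoulder top [257. 224.] head end top [257. 254.] head end low [257. 312.]
10 foot top [257. 163.] foot low [257. 193.] shoulder top [257. 216.] head end top [257. 256.] head end low [257. 306.]
20 foot top [257. 139.] foot low [257. 169.] shoulder top [257. 208.] head end top [257. 257.] head end low [257. 298.]
0.83 [256.4, 239.6, 99.7, 126.5] top row 176.35
```

View pics/w4.png

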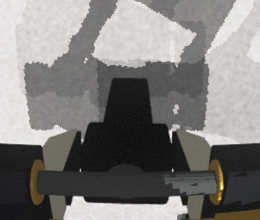

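```bash
python3 -m inch '[[0.002,0,-0.002,0,0.58],[0.002,0,-0.003,0,0.59],[0.002,0,-0.003,0,0.62],[0.002,0,-0.003,0,0.7],[0.002,0,-0.003,0,0.85],[0.002,0,-0.003,0,1],[0.002,0,-0.01,0,1],[0.002,0,-0.03,0,1]]';python3 -m inch '[[0,0,-0.03,0,1],[0,0,-0.06,0,1],[0,0,-0.06,0,1]]'; python3 to.py
python3 - <<'E'
from h import *
from tilt import fproj
p=capture("wrist");ms=trace(p,"housing_a")
for m in ms[:2]:
    ys,xs=np.nonzero(m["pixels"]);print(m["conf"],np.round(m["rect"],1),"centroid",xs.mean(),ys.mean())
m=ms[0]["pixels"].astype(np.float32)
K=p["intrinsics"]
def silf(M):
    im=np.zeros((384,512),np.uint8)
    for a,b,z0,z1 in HB:
        v=[M[:3,:3]@np.array([x,y,z])+M[:3,3] for x in(-a/2,a/2) for y in(-b/2,b/2) for z in(z0,z1)]
        cv2.fillConvexPoly(im,cv2.convexHull(np.round([fproj(p,q) for q in v]).astype(np.int32)),1)
    return im.astype(np.float32)
def f(q):
    s=silf(pose(q[0],q[1],q[2]/100,"up"));return 1-np.minimum(s,m).sum()/np.maximum(s,m).sum()
r=minimize(f,[545,-372,-20],method="Nelder-Mead",options=dict(initial_simplex=[[545,-372,-20],[560,-372,-20],[545,-360,-20],[545,-372,-5]]));print(r.x,r.fun)
E
```

```text
time: 8.5
tool_pos: [549.1, -372.9, 331.6]
tcp_rot: [3.138, -0.006, 2.935]
contact_force: [-0.1, -0.2, -0.2]
grip_width: 85.3
finger_force: 0.0
time: 8.75
tool_pos: [550.0, -373.6, 402.1]
tcp_rot: [-3.136, 0.01, 2.935]
contact_force: [1.6, -0.3, 1.8]
grip_width: 91.6
finger_force: 0.0
t 8.75 pos [ 550.  -373.6  402.1] rpy [-3.136  0.01   2.935] F [ 1.6 -0.3  1.8] M [ 0.01 -0.02  0.03] w 91.6 q1,q6 [-0.71 -2.08] axis 1.364
0.75 [259.2 193.4  65.9  74. ] centroid 260.247428412566 197.87100361412288
[ 561.78785906 -374.33632601  -18.89638214] 0.09031116962432861
```

```bash
python3 to.py 562 -375.5 121 1.38
```

```text
t 8.85 pos [ 549.6 -373.3  396.5] rpy [-3.140e+00  3.000e-03  2.935e+00] F [ 0.5 -0.8 -0.3] M [ 0.   -0.01 -0.  ] w 91.7 q1,q6 [-0.71 -2.08] axis 1.364
shift mm [-12.2   0.6 116.6] spin -0.016
```

```bash
python3 -m inch '[[-0.012,0.001,0,-0.01,1],[-0.012,0.001,0.04,-0.01,1],[-0.012,0.001,0.08,-0.01,1],[-0.012,0.001,0.105,-0.01,1],[-0.012,0.001,0.116,-0.01,0.8],[-0.012,0.001,0.116,-0.01,0.6],[-0.012,0.001,0.116,-0.01,0.5],[-0.012,0.001,0.116,-0.01,0.4]]';python3 -m inch '[[0,0,0,0,0.4],[0,0,0,0,0.4],[0,0,0,0,0.4],[0,0,-0.01,0,0.4],[0,0,-0.04,0,0.4],[0,0,-0.08,0,0.4],[0,0,-0.12,0,0.4],[0,0,-0.13,0,0.4]]'; python3 to.py 580 -220 245 1.414 621.8 -63.3 245 1.414
```

```text
time: 9.52
tool_pos: [561.9, -375.2, 280.7]
tcp_rot: [-3.14, 0.003, 2.945]
contact_force: [0.1, -0.3, 0.3]
grip_width: 69.5
finger_force: 0.0
time: 10.18
tool_pos: [561.6, -374.9, 417.1]
tcp_rot: [-3.136, 0.01, 2.945]
contact_force: [0.9, -0.3, -0.5]
grip_width: 54.4
finger_force: 29.8
t 10.18 pos [ 561.6 -374.9  417.1] rpy [-3.136  0.01   2.945] F [ 0.9 -0.3 -0.5] M [-0.03 -0.04  0.  ] w 54.4 q1,q6 [-0.7  -2.08] axis 1.374
shift mm [ 12.3 155.5  12. ] spin -0.04
shift mm [  2.  317.4  11.2] spin -0.04
```

```bash
cat > jig.py <<'E'
from h import *
def corners(M,b,z):
    return (M@np.array([[x*b[0]/2,y*b[1]/2+b[2],z,1] for x,y in((-1,-1),(1,-1),(1,1),(-1,1))]).T)[:3]
def model(p,M):
    K,T=p["intrinsics"],np.linalg.inv(p["pose"]);S=8;m=np.zeros((384*S,512*S),np.uint8)
    for b,v in(((80,200,0),1),((48,42,-60),0),((48,42,60),0)):
        c=T[:3,:3]@corners(M,b,80)+T[:3,3:];q=K@(c/c[2]);cv2.fillConvexPoly(m,np.round((q[:2].T+.5)*S).astype(np.int32),v)
    return cv2.resize(m.astype(np.float32),(512,384),interpolation=cv2.INTER_AREA)
for n in("top","scene"):
    p=capture(n);g=p["color"].min(2).astype(np.float32)
    w=cv2.dilate((model(p,pose(631,-4,-.157,"up"))>0).astype(np.uint8),np.ones((9,9)))>0
    # contrast-normalised correlation over the window
    f=lambda q:-np.corrcoef(model(p,pose(q[0],q[1],q[2]/100,"up"))[w],np.clip(g[w],90,215))[0,1]
    r=minimize(f,[631,-4,-15.7],method="Nelder-Mead",options=dict(initial_simplex=[[631,-4,-15.7],[636,-4,-15.7],[631,1,-15.7],[631,-4,-11]]))
    print(n,r.x.round(2),r.fun,np.percentile(g[w],[5,50,95]))
    M=pose(r.x[0],r.x[1],r.x[2]/100,"up");print([(M@[0,y,80,1])[:2].round(1) for y in(-60,60)])
E
python3 jig.py
```

```text
top [631.71  -2.36 -15.97] -0.9628132820153633 [ 38. 157. 193.]
[array([622.2, -61.6]), array([641.3,  56.9])]
scene [630.79  -5.16 -15.47] -0.7959595413986008 [ 90. 181. 232.]
[array([621.5, -64.4]), array([640. ,  54.1])]
```

```bash
python3 -m inch '[[0.002,0.317,0.005,-0.039,0.4],[0.002,0.317,0.005,-0.039,0.4],[0.002,0.317,0.005,-0.039,0.4],[0.002,0.317,0.005,-0.039,0.4],[0.002,0.317,0.005,-0.039,0.4],[0.002,0.317,0.005,-0.039,0.4],[0.002,0.317,0.005,-0.039,0.4],[0.002,0.317,0.005,-0.039,0.4]]';python3 -m inch '[[0,0,0,0,0.4],[0,0,0,0,0.4],[0,0,0,0,0.4]]';python3 - <<'E'
from h import *
s=capture("scene");t=capture("top")
for n,p in(("scene",s),("top",t)):
    for k in("housing_a","jig"):
        for d in trace(p,k)[:3]:print(n,k,round(d["conf"],2),np.round(d["rect"],1))
cv2.imwrite("pics/s5.png",np.hstack([cv2.resize(p["color"][y:y+120,x:x+80,::-1],(400,600),interpolation=cv2.INTER_CUBIC) for p,x,y in((s,200,130),(t,230,120))]))
E
python3 to.py 621.9 -63 216 1.413
```

```text
time: 10.95
tool_pos: [621.2, -59.4, 400.8]
tcp_rot: [3.14, -0.005, 2.986]
contact_force: [0.2, -1.0, -3.1]
grip_width: 54.0
finger_force: 29.8
time: 11.2
tool_pos: [621.2, -63.8, 401.7]
tcp_rot: [-3.141, -0.003, 2.984]
contact_force: [-0.4, -0.7, -3.3]
grip_width: 54.0
finger_force: 29.8
scene housing_a 0.85 [241.6 195.1  16.1  40.1]
scene housing_a 0.85 [281.8 117.2  19.4  34.7]
scene jig 0.79 [257.6 210.9  70.2  68.1]
top housing_a 0.75 [118.7 257.9  34.3  24.7]
top jig 0.85 [263.  185.8  91.7  57.5]
t 11.5 pos [621.4 -64.6 403.4] rpy [ 3.142 -0.     2.982] F [-0.  -0.2 -2.6] M [ 0.02 -0.03  0.01] w 53.7 q1,q6 [-0.23 -1.64] axis 1.411
shift mm [-0.3  1.6 28.4] spin -0.002
```

View pics/s5.png

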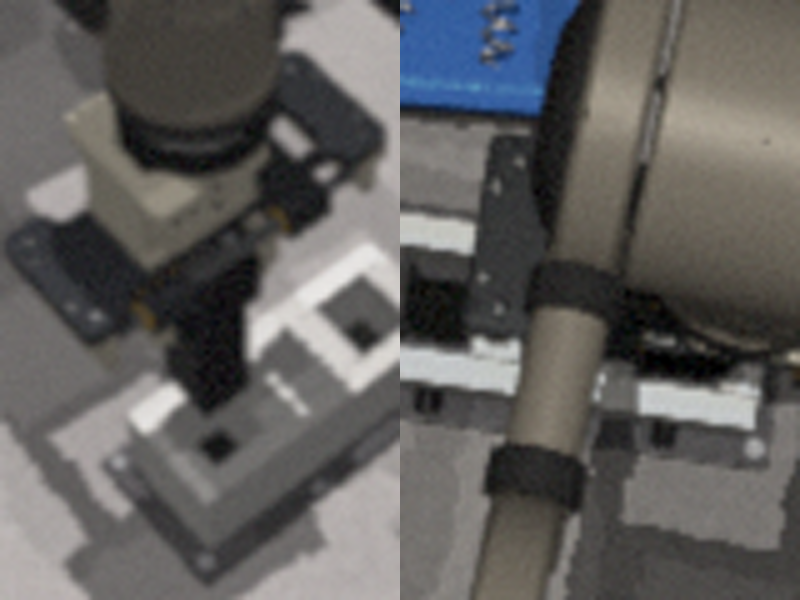

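Run:
```python
from h import *
p=capture("scene");d=min(trace(p,"housing_a"),key=lambda d:abs(d["rect"][0]-242));m=d["pixels"];o=get_obs();g=o["tool_pos"]
print(np.round(g,1))
M=pose(g[0],g[1],o["tcp_rot"][2]-np.pi,"up");M[2,3]=g[2]-159-121
rows=range(195,216)
def ext(a):
    e=[(np.nonzero(a[r]>.5)[0].min(),np.nonzero(a[r]>.5)[0].max()) for r in rows if (a[r]>.5).any()];return e
ms=sil(p,HB,M)
for r in range(190,220,2):
    f=lambda a:(np.nonzero(a[r])[0].min(),np.nonzero(a[r])[0].max()) if a[r].any() else None
    print(r,f(m),f(ms>.5))
w=np.zeros_like(ms);w[196:225]=1
def f(q):
    M2=M.copy();M2[0,3]+=q[0];M2[1,3]+=q[1];s=sil(p,HB,M2)*w;mm=m*w;return 1-np.minimum(s,mm).sum()/np.maximum(s,mm).sum()
r=minimize(f,[0,0],method="Nelder-Mead",options=dict(initial_simplex=[[0,0],[5,0],[0,5]]));print(r.x,r.fun,f([0,0]))
```

```text
[621.4 -64.2 403.6]
190 (np.int64(239), np.int64(251)) (np.int64(230), np.int64(251))
192 (np.int64(238), np.int64(250)) (np.int64(232), np.int64(250))
194 (np.int64(236), np.int64(250)) (np.int64(233), np.int64(250))
196 (np.int64(236), np.int64(249)) (np.int64(233), np.int64(250))
198 (np.int64(235), np.int64(249)) (np.int64(233), np.int64(251))
200 (np.int64(234), np.int64(249)) (np.int64(234), np.int64(251))
202 (np.int64(233), np.int64(249)) (np.int64(234), np.int64(251))
204 (np.int64(234), np.int64(249)) (np.int64(235), np.int64(251))
206 (np.int64(235), np.int64(249)) (np.int64(236), np.int64(251))
208 (np.int64(237), np.int64(249)) (np.int64(238), np.int64(249))
210 (np.int64(238), np.int64(246)) (np.int64(240), np.int64(246))
212 (np.int64(240), np.int64(243)) (np.int64(242), np.int64(243))
214 None None
216 None None
218 None None
[-1.32324219 -3.58154297] 0.11460620164871216 0.17069632
```

```bash
python3 to.py 622.2 -62.2 205 1.413; python3 -m inch '[[-0.0005,0.002,0.01,0,0.4],[-0.0005,0.002,0.02,0,0.4],[-0.0005,0.002,0.03,0,0.4],[-0.0005,0.002,0.035,0,0.4],[-0.0005,0.002,0.04,0,0.4],[-0.0005,0.002,0.04,0,0.4],[-0.0005,0.002,0.04,0,0.4]]'; python3 to.py 622.2 -62.2 195 1.413;  python3 -m inch '[[0,0,0.004,0,0.4],[0,0,0.008,0,0.4],[0,0,0.012,0,0.4],[0,0,0.012,0,0.4]]'; python3 to.py 622.2 -62.2 195 1.413
```

```text
t 11.6 pos [621.4 -64.2 403.6] rpy [3.142 0.    2.983] F [-0.5  0.1 -2.3] M [ 0.04  0.05 -0.  ] w 53.9 q1,q6 [-0.23 -1.64] axis 1.412
shift mm [-0.5  2.1 39.6] spin -0.001
time: 12.18
tool_pos: [622.4, -61.6, 363.4]
tcp_rot: [3.141, -0.0, 2.984]
contact_force: [0.9, -0.3, -1.7]
grip_width: 54.1
finger_force: 29.8
t 12.18 pos [622.4 -61.6 363.4] rpy [ 3.141 -0.     2.984] F [ 0.9 -0.3 -1.7] M [-0.04  0.01  0.01] w 54.1 q1,q6 [-0.22 -1.63] axis 1.413
shift mm [ 0.1 -0.6  9.4] spin -0.0
time: 12.52
tool_pos: [622.1, -61.5, 350.6]
tcp_rot: [3.141, -0.002, 2.984]
contact_force: [0.1, -0.2, -2.5]
grip_width: 54.0
finger_force: 29.8
t 12.52 pos [622.1 -61.5 350.6] rpy [ 3.141e+00 -2.000e-03  2.984e+00] F [ 0.1 -0.2 -2.5] M [-0.02  0.02  0.03] w 54.0 q1,q6 [-0.22 -1.63] axis 1.413
shift mm [-0.2 -0.6 -3.4] spin 0.0
```

```bash
python3 -m inch '[[0,0,0.003,0,0.4],[0,0,0.006,0,0.4],[0,0,0.009,0,0.4],[0,0,0.012,0,0.4],[0,0,0.012,0,0.4]]'; python3 to.py;  python3 -m inch '[[0,0,0.002,0,0.4],[0,0,0.004,0,0.4],[0,0,0.006,0,0.4],[0,0,0.008,0,0.4],[0,0,0.008,0,0.4]]'; python3 to.py
```

```text
time: 12.93
tool_pos: [622.1, -61.5, 338.8]
tcp_rot: [3.141, -0.001, 2.984]
contact_force: [-1.2, 0.9, -2.1]
grip_width: 54.2
finger_force: 29.8
t 12.93 pos [622.1 -61.5 338.8] rpy [ 3.141e+00 -1.000e-03  2.984e+00] F [-1.2  0.9 -2.1] M [ 0.03 -0.05 -0.02] w 54.2 q1,q6 [-0.22 -1.63] axis 1.413
time: 13.35
tool_pos: [622.2, -61.6, 331.1]
tcp_rot: [3.141, -0.001, 2.984]
contact_force: [0.2, 1.0, -1.5]
grip_width: 53.6
finger_force: 29.8
t 13.35 pos [622.2 -61.6 331.1] rpy [ 3.141e+00 -1.000e-03  2.984e+00] F [ 0.2  1.  -1.5] M [0.03 0.05 0.02] w 53.6 q1,q6 [-0.22 -1.63] axis 1.413
```

```bash
for i in 1; do python3 -m inch '[[0,0,0.0015,0,0.4],[0,0,0.003,0,0.4],[0,0,0.003,0,0.4]]' | grep -E 'pos|contact'; python3 -m inch '[[0,0,0.0015,0,0.4],[0,0,0.003,0,0.4],[0,0,0.003,0,0.4]]' | grep -E 'pos|contact'; done
```

```text
tool_pos: [622.2, -61.6, 328.3]
contact_force: [0.5, -0.4, -3.2]
tool_pos: [622.2, -61.6, 325.2]
contact_force: [-0.3, -0.1, -2.2]
```

```bash
python3 -m inch '[[0,0,0.0015,0,0.4],[0,0,0.003,0,0.4],[0,0,0.003,0,0.4]]' | grep -E 'pos|contact'; python3 -m inch '[[0,0,0.0015,0,0.4],[0,0,0.003,0,0.4],[0,0,0.003,0,0.4]]' | grep -E 'pos|contact'
```

```text
tool_pos: [622.2, -61.6, 322.2]
contact_force: [-0.6, -0.4, -2.6]
tool_pos: [622.2, -61.6, 319.2]
contact_force: [-0.5, 0.3, -2.4]
```

```bash
python3 to.py
```

```text
t 14.35 pos [622.2 -61.6 319.2] rpy [ 3.142e+00 -1.000e-03  2.984e+00] F [-0.5  0.3 -2.4] M [ 0.02 -0.02  0.03] w 53.7 q1,q6 [-0.22 -1.63] axis 1.413
```

```bash
python3 -m inch '[[0,0,0.0015,0,0.4],[0,0,0.003,0,0.4],[0,0,0.003,0,0.4]]' | grep -E 'pos|contact'; python3 -m inch '[[0,0,0.0015,0,0.4],[0,0,0.003,0,0.4],[0,0,0.003,0,0.4]]' | grep -E 'pos|contact'
```

```text
tool_pos: [622.2, -61.6, 316.2]
contact_force: [-0.3, 0.2, -1.8]
tool_pos: [622.2, -61.6, 313.2]
contact_force: [0.3, 0.2, -1.8]
```

```bash
python3 to.py
```

```text
t 14.85 pos [622.2 -61.6 313.2] rpy [ 3.141e+00 -1.000e-03  2.984e+00] F [ 0.3  0.2 -1.8] M [-0.01 -0.05 -0.08] w 53.8 q1,q6 [-0.22 -1.63] axis 1.413
```

```bash
python3 -m inch '[[0,0,0.0015,0,0.4],[0,0,0.003,0,0.4],[0,0,0.003,0,0.4]]' | grep -E 'pos|contact'; python3 -m inch '[[0,0,0.0015,0,0.4],[0,0,0.003,0,0.4],[0,0,0.003,0,0.4]]' | grep -E 'pos|contact'
```

```text
tool_pos: [622.4, -61.6, 310.9]
contact_force: [0.4, 0.4, 0.5]
tool_pos: [622.7, -61.4, 310.7]
contact_force: [-2.9, 1.9, 13.6]
```

```bash
python3 to.py
```

```text
t 15.35 pos [622.7 -61.4 310.7] rpy [3.141 0.005 2.984] F [-2.9  1.9 13.6] M [ 0.34  0.64 -0.05] w 54.0 q1,q6 [-0.22 -1.63] axis 1.413
```

```bash
python3 -m inch '[[0,0,-0.0015,0,0.4],[0,0,-0.0025,0,0.4],[0,0,-0.0025,0,0.4]]' | grep -E 'pos|contact'; python3 -m inch '[[0,0,0,0,0.57],[0,0,0,0,0.6],[0,0,0,0,0.65],[0,0,0,0,0.75],[0,0,0,0,0.9],[0,0,0,0,1],[0,0,0,0,1],[0,0,-0.01,0,1]]'; python3 -m inch '[[0,0,-0.03,0,1],[0,0,-0.06,0,1],[0,0,-0.09,0,1],[0,0,-0.1,0,1],[0,0,-0.1,0,1]]';python3 to.py 570 150 250 1.5 480 330 250 1.5; python3 -m inch '[[0,0,0,0,1]]' >/dev/null
```

```text
tool_pos: [622.5, -61.6, 310.8]
contact_force: [-0.8, 0.6, 5.0]
time: 16.27
tool_pos: [621.8, -61.5, 318.3]
tcp_rot: [3.141, -0.004, 2.984]
contact_force: [-0.8, 0.6, -0.5]
grip_width: 88.2
finger_force: 0.0
time: 16.68
tool_pos: [622.4, -61.6, 424.1]
tcp_rot: [-3.141, 0.007, 2.984]
contact_force: [-0.7, -1.0, 0.2]
grip_width: 91.6
finger_force: 0.0
t 16.68 pos [622.4 -61.6 424.1] rpy [-3.141  0.007  2.984] F [-0.7 -1.   0.2] M [0.01 0.   0.02] w 91.6 q1,q6 [-0.22 -1.63] axis 1.413
shift mm [ 85.1 200.7  14.4] spin -0.087
shift mm [202.3 364.4  13.5] spin -0.087
```

Run:
```python
from h import *
t=capture("top");s=capture("scene")
V=[(p,min(trace(p,"housing_b"),key=lambda d:np.hypot(d["rect"][0]-u[0],d["rect"][1]-u[1]))["pixels"].astype(np.float32)) for p,u in((t,(118,260)),(s,(282,118)))]
for v in(V,V[:1],V[1:]):
    for a in(-.1,.1):print(np.round(fit(v,HB,"inv",(456,343,a)),3))
```

```text
[ 4.54664e+02  3.43956e+02 -1.05000e-01  1.09000e-01]
[ 4.55118e+02  3.43885e+02 -2.10000e-02  1.08000e-01]
[ 4.54078e+02  3.44078e+02 -1.05000e-01  9.30000e-02]
[ 4.54658e+02  3.43668e+02 -2.00000e-02  9.90000e-02]
[4.56906e+02 3.41210e+02 2.10000e-02 1.07000e-01]
[4.56667e+02 3.41906e+02 1.01000e-01 1.07000e-01]
```

```bash
python3 -m inch '[[0.202,0.364,0,-0.087,1],[0.202,0.364,0,-0.087,1],[0.202,0.364,0,-0.087,1],[0.202,0.364,0,-0.087,1],[0.202,0.364,0,-0.087,1],[0.202,0.364,0,-0.087,1],[0.202,0.364,0,-0.087,1],[0.202,0.364,0,-0.087,1]]';python3 -m inch '[[0.04,0.08,0,0,1],[0.04,0.08,0,0,1],[0.04,0.08,0,0,1],[0.04,0.08,0,0,1]]'
python3 - <<'E'
from h import *
p=capture("wrist")
for d in trace(p,"housing_b")[:2]: print(d["conf"],np.round(d["rect"],1))
for d in tip_of(p,"housing_b")[:2]: print(d["conf"],d["centre"],fray(p,d["centre"],140).round(1))
cv2.imwrite("pics/w6.png",p["color"][:,:,::-1])
E
python3 to.py
```

```text
time: 17.63
tool_pos: [507.3, 253.3, 419.1]
tcp_rot: [-3.141, -0.002, 3.071]
contact_force: [0.1, 0.5, 0.9]
grip_width: 91.8
finger_force: 0.0
time: 17.97
tool_pos: [472.7, 336.6, 418.9]
tcp_rot: [-3.141, -0.002, 3.075]
contact_force: [0.2, -0.1, -0.7]
grip_width: 91.8
finger_force: 0.0
0.65 [263.8 165.3  40.5  57.8]
0.74 [265.9, 179.7] [459.7 345.8 140. ]
t 18.12 pos [474.7 333.3 419.5] rpy [-3.14e+00 -1.00e-03  3.07e+00] F [ 0.9  0.  -0.2] M [ 0.06 -0.03 -0.05] w 91.7 q1,q6 [ 0.48 -1.02] axis 1.499
```

```bash
python3 to.py 459 344.5 134 1.52
```

```text
t 18.12 pos [474.7 333.3 419.5] rpy [-3.14e+00 -1.00e-03  3.07e+00] F [ 0.9  0.  -0.2] M [ 0.06 -0.03 -0.05] w 91.7 q1,q6 [ 0.48 -1.02] axis 1.499
shift mm [ 16.3  10.2 126.5] spin -0.021
```

```bash
python3 -m inch '[[0.016,0.010,0.02,-0.02,1],[0.016,0.010,0.05,-0.02,1],[0.016,0.010,0.08,-0.02,1],[0.016,0.010,0.105,-0.02,1],[0.016,0.010,0.12,-0.02,0.8],[0.016,0.010,0.126,-0.02,0.6],[0.016,0.010,0.126,-0.02,0.45],[0.016,0.010,0.126,-0.02,0.4]]'; python3 -m inch '[[0,0,0,0,0.38],[0,0,0,0,0.36],[0,0,0,0,0.357],[0,0,0,0,0.357],[0,0,0,0,0.357]]'; python3 to.py 459 344.5 134 1.52
```

```text
time: 18.78
tool_pos: [459.8, 344.6, 294.8]
tcp_rot: [3.141, 0.001, 3.089]
contact_force: [0.2, -0.1, -0.0]
grip_width: 69.7
finger_force: 0.0
time: 19.2
tool_pos: [458.9, 345.5, 294.6]
tcp_rot: [3.141, 0.001, 3.091]
contact_force: [1.2, -1.1, 0.6]
grip_width: 36.9
finger_force: 0.3
t 19.2 pos [458.9 345.5 294.6] rpy [3.141e+00 1.000e-03 3.091e+00] F [ 1.2 -1.1  0.6] M [-0.12 -0.03 -0.01] w 36.9 q1,q6 [ 0.51 -1.01] axis 1.52
shift mm [-0.2 -0.9  1.6] spin 0.0
```

```bash
python3 -m inch '[[0,0,0,0,0.357],[0,0,0,0,0.357],[0,0,0,0,0.357]]'; python3 to.py; python3 -m inch '[[0.006,0,0.001,0,0.355],[0.012,0,0.001,0,0.355],[0.018,0,0.001,0,0.355],[0.024,0,0,0,0.355],[0.03,0,0,0,0.355],[0.036,0,0,0,0.355],[0.043,0,0.001,0,0.355],[0.043,0,0.001,0,0.355]]'; python3 to.py
python3 - <<'E'
from h import *
p=capture("scene")
for d in trace(p,"housing_b")[:3]: print(d["conf"],np.round(d["rect"],1))
p=capture("wrist")
for d in trace(p,"housing_b")[:3]: print(d["conf"],np.round(d["rect"],1))
E
```

```text
time: 19.45
tool_pos: [458.9, 345.5, 294.4]
tcp_rot: [3.141, 0.001, 3.091]
contact_force: [-0.3, -0.3, 3.1]
grip_width: 33.8
finger_force: 29.6
t 19.45 pos [458.9 345.5 294.4] rpy [3.141e+00 1.000e-03 3.091e+00] F [-0.3 -0.3  3.1] M [-0.14 -0.04 -0.03] w 33.8 q1,q6 [ 0.51 -1.01] axis 1.52
time: 20.12
tool_pos: [415.3, 347.9, 294.2]
tcp_rot: [3.14, 0.002, 3.091]
contact_force: [1.6, -0.7, 7.2]
grip_width: 33.3
finger_force: 30.0
t 20.12 pos [415.3 347.9 294.2] rpy [3.140e+00 2.000e-03 3.091e+00] F [ 1.6 -0.7  7.2] M [-0.21 -0.33 -0.03] w 33.3 q1,q6 [ 0.56 -0.96] axis 1.521
0.84 [241.2 207.9  19.1  29.7]
0.67 [279.5 115.4  21.7  35.2]
0.78 [256.1 237.7  60.1  65.6]
```

```bash
cat > tb.py <<'E'
# tilt of B in the scene view: pads at (x off axis, height from head end) = args
import sys
from h import *
lx,lh=float(sys.argv[1]),float(sys.argv[2]);u=list(map(float,sys.argv[3:5]))
p=capture("scene");m=min(trace(p,"housing_b"),key=lambda d:np.hypot(d["rect"][0]-u[0],d["rect"][1]-u[1]))["pixels"]
o=get_obs();g=o["tool_pos"]-[0,0,178-6];a=o["tcp_rot"][2]-np.pi
e=np.array([np.cos(a),np.sin(a),0]);k=np.array([0,0,1.]);l=np.cross(k,e)
for th in range(-10,100,10):
    t=np.radians(th);ax=-e*np.sin(t)+k*np.cos(t);n=e*np.cos(t)+k*np.sin(t) # ax head->foot leaning to -e
    M=np.eye(4);M[:3,:3]=np.stack([n,-l,-ax],1);M[:3,3]=g-n*lx+ax*(140-lh)
    s=sil(p,HB,M)*1.;low=min((M@[x,0,z,1])[2] for x in(-20,20) for z in(100,140))
    print(th,"cover of mask %.2f"%((s*m).sum()/m.sum()),"iou %.2f"%(np.minimum(s,m).sum()/np.maximum(s,m).sum()),"lowest z %.0f"%low)
E
python3 tb.py 2 121 280 115;python3 tb.py 2 115 280 115
```

```text
-10 cover of mask 0.46 iou 0.31 lowest z -0
0 cover of mask 0.67 iou 0.48 lowest z 1
10 cover of mask 0.87 iou 0.68 lowest z -1
20 cover of mask 0.94 iou 0.73 lowest z 1
30 cover of mask 0.82 iou 0.56 lowest z 6
40 cover of mask 0.70 iou 0.44 lowest z 15
50 cover of mask 0.59 iou 0.34 lowest z 28
60 cover of mask 0.51 iou 0.28 lowest z 43
70 cover of mask 0.42 iou 0.22 lowest z 60
80 cover of mask 0.35 iou 0.17 lowest z 80
90 cover of mask 0.29 iou 0.14 lowest z 100
-10 cover of mask 0.43 iou 0.27 lowest z 6
0 cover of mask 0.62 iou 0.42 lowest z 7
10 cover of mask 0.81 iou 0.58 lowest z 5
20 cover of mask 0.90 iou 0.66 lowest z 7
30 cover of mask 0.83 iou 0.56 lowest z 12
40 cover of mask 0.73 iou 0.45 lowest z 20
50 cover of mask 0.62 iou 0.36 lowest z 31
60 cover of mask 0.53 iou 0.29 lowest z 46
70 cover of mask 0.43 iou 0.22 lowest z 62
80 cover of mask 0.35 iou 0.17 lowest z 81
90 cover of mask 0.28 iou 0.13 lowest z 100
```

```bash
python3 -m inch '[[0.011,0,0.002,0,0.36],[0.021,0,0.005,0,0.36],[0.031,0,0.009,0,0.36],[0.040,0,0.014,0,0.36],[0.049,0,0.020,0,0.36],[0.058,0,0.026,0,0.36],[0.058,0,0.026,0,0.36]]'; python3 tb.py 2 121 275 115|sort -k8|tail -12|cut -c1-60;python3 to.py
```

```text
time: 21.1
tool_pos: [355.7, 350.7, 266.8]
tcp_rot: [-3.141, -0.003, 3.092]
contact_force: [-5.6, 1.3, 7.8]
grip_width: 33.9
finger_force: 30.0
40 cover of mask 0.96 iou 0.71 lowest z -12
30 cover of mask 0.82 iou 0.57 lowest z -21
0 cover of mask 0.38 iou 0.22 lowest z -26
20 cover of mask 0.66 iou 0.42 lowest z -26
-10 cover of mask 0.27 iou 0.16 lowest z -27
10 cover of mask 0.51 iou 0.31 lowest z -28
50 cover of mask 0.98 iou 0.74 lowest z 0
60 cover of mask 0.88 iou 0.62 lowest z 15
70 cover of mask 0.78 iou 0.50 lowest z 33
80 cover of mask 0.66 iou 0.39 lowest z 52
90 cover of mask 0.53 iou 0.29 lowest z 73
t 21.2 pos [356.7 350.7 267. ] rpy [-3.141e+00 -2.000e-03  3.091e+00] F [-1.9  1.   2.4] M [0.12 0.33 0.02] w 33.8 q1,q6 [ 0.62 -0.9 ] axis 1.521
```

Tilt is about 50° as planned; finish the arc.

```bash
python3 -m inch '[[0.008,0,0.008,0,0.36],[0.015,0,0.016,0,0.36],[0.022,0,0.025,0,0.36],[0.028,0,0.034,0,0.36],[0.033,0,0.043,0,0.36],[0.037,0,0.053,0,0.36],[0.040,0,0.062,0,0.36],[0.040,0,0.064,0,0.36]]';python3 to.py; python3 tb.py 2 121 270 115|sort -k8|tail -12|cut -c1-60;python3 to.py
```

```text
time: 21.87
tool_pos: [316.9, 352.4, 202.0]
tcp_rot: [-3.14, -0.002, 3.091]
contact_force: [-3.1, 0.2, 3.1]
grip_width: 33.7
finger_force: 30.0
t 21.87 pos [316.9 352.4 202. ] rpy [-3.140e+00 -2.000e-03  3.091e+00] F [-3.1  0.2  3.1] M [0.01 0.08 0.05] w 33.7 q1,q6 [ 0.68 -0.84] axis 1.521
80 cover of mask 0.98 iou 0.80 lowest z -12
70 cover of mask 0.87 iou 0.66 lowest z -31
60 cover of mask 0.76 iou 0.55 lowest z -49
50 cover of mask 0.66 iou 0.44 lowest z -64
40 cover of mask 0.56 iou 0.35 lowest z -76
30 cover of mask 0.46 iou 0.28 lowest z -85
0 cover of mask 0.25 iou 0.15 lowest z -90
20 cover of mask 0.37 iou 0.22 lowest z -91
-10 cover of mask 0.21 iou 0.13 lowest z -92
10 cover of mask 0.29 iou 0.17 lowest z -92
90 cover of mask 0.93 iou 0.73 lowest z 9
t 21.97 pos [317.8 352.5 202.7] rpy [-3.141e+00 -1.000e-03  3.091e+00] F [ 0.5 -0.5 -1.4] M [0.04 0.09 0.05] w 33.8 q1,q6 [ 0.68 -0.84] axis 1.52
```

```bash
python3 -m inch '[[0,0,0.003,0,0.36],[0,0,0.006,0,0.36],[0,0,0.008,0,0.36],[0,0,0.008,0,0.36]]'; python3 -m inch '[[0,0,0,0,0.38],[0,0,0,0,0.42],[0,0,0,0,0.6],[0,0,0,0,0.8],[0,0,-0.02,0,1],[0,0,-0.06,0,1],[0,0,-0.1,0,1],[-0.03,0,-0.12,0,1]]';  python3 -m inch '[[-0.03,0,-0.02,0,1],[-0.06,0,-0.02,0,1],[-0.06,0,-0.02,0,1],[-0.06,0,-0.02,0,1]]'
python3 - <<'E'
from h import *
t=capture("top");s=capture("scene");w=capture("wrist")
for n,p in(("top",t),("scene",s),("wrist",w)):
    for d in trace(p,"housing_b")[:3]:print(n,round(d["conf"],2),np.round(d["rect"],1))
d=trace(w,"housing_b")[0];c=max(cv2.findContours(d["pixels"].astype(np.uint8),0,1)[0],key=cv2.contourArea)[:,0]
W=np.array([fray(w,q,40)[:2] for q in c],np.float32);r=cv2.minAreaRect(W);print(np.round(r[0],1),np.round(r[1]),r[2],np.round(cv2.boxPoints(r)).tolist())
cv2.imwrite("pics/w7.png",w["color"][:,:,::-1])
E
python3 to.py
```

```text
time: 22.3
tool_pos: [318.2, 352.6, 195.0]
tcp_rot: [3.141, 0.0, 3.091]
contact_force: [-1.9, 0.2, 2.5]
grip_width: 33.8
finger_force: 30.0
time: 22.97
tool_pos: [345.3, 351.4, 319.0]
tcp_rot: [3.14, 0.0, 3.094]
contact_force: [0.9, 2.1, 0.1]
grip_width: 73.8
finger_force: 0.0
time: 23.3
tool_pos: [408.8, 347.5, 334.9]
tcp_rot: [3.142, -0.0, 3.089]
contact_force: [-0.5, -0.4, -0.4]
grip_width: 91.4
finger_force: 0.0
top 0.77 [122.3 292.1  24.2  62. ]
top 0.55 [288.2 186.4  21.6  22.9]
scene 0.61 [267.9 114.2  31.1  27.3]
wrist 0.64 [256.8 150.6  56.8 142.2]
wrist 0.48 [  5.  365.4  10.   31.6]
[372.7 350.4] [ 55. 140.] 87.10629272460938 [[302.0, 326.0], [441.0, 319.0], [444.0, 375.0], [304.0, 382.0]]
t 23.65 pos [407.2 348.2 335. ] rpy [-3.141e+00 -1.000e-03  3.092e+00] F [-0.4  0.4  0.6] M [-0.02  0.04  0.  ] w 91.6 q1,q6 [ 0.56 -0.96] axis 1.521
```

```bash
python3 to.py 443 347 53 1.521; python3 -m inch '[[-0.036,0,0.04,0,1],[-0.036,0,0.08,0,1],[-0.036,0,0.11,0,0.9],[-0.036,0,0.123,0,0.75],[-0.036,0,0.123,0,0.65],[-0.036,0,0.123,0,0.59],[-0.036,0,0.123,0,0.57],[-0.036,0,0.123,0,0.57]]'; python3 -m inch '[[0,0,0,0,0.57],[0,0,0,0,0.57],[0,0,0,0,0.57]]'; python3 to.py 443 347 53 1.521
```

```text
t 23.65 pos [407.2 348.2 335. ] rpy [-3.141e+00 -1.000e-03  3.092e+00] F [-0.4  0.4  0.6] M [-0.02  0.04  0.  ] w 91.6 q1,q6 [ 0.56 -0.96] axis 1.521
shift mm [-35.9   0.6 123. ] spin -0.0
time: 24.32
tool_pos: [444.2, 346.7, 214.1]
tcp_rot: [3.14, 0.003, 3.091]
contact_force: [0.1, -0.5, 0.4]
grip_width: 56.3
finger_force: 0.0
time: 24.57
tool_pos: [444.3, 346.5, 213.8]
tcp_rot: [3.14, 0.003, 3.091]
contact_force: [0.4, -0.2, 8.0]
grip_width: 52.9
finger_force: 19.4
t 24.57 pos [444.3 346.5 213.8] rpy [3.140e+00 3.000e-03 3.091e+00] F [ 0.4 -0.2  8. ] M [0.04 0.2  0.  ] w 52.9 q1,q6 [ 0.53 -0.99] axis 1.52
shift mm [1.3 0.4 1.8] spin -0.001
```

```bash
python3 -m inch '[[0,0,-0.005,0,0.57],[0,0,-0.01,0,0.572],[0,0,-0.02,0,0.575],[0,0,-0.04,0,0.575],[0,0,-0.06,0,0.575],[0,0,-0.08,0,0.575],[0,0,-0.1,0,0.575],[0,0,-0.12,0,0.575]]'; python3 -m inch '[[0,0,0,0,0.575],[0,0,0,0,0.575],[0,0,0,0,0.575]]'; python3 tilt.py 142 16
python3 - <<'E'
from h import *
p=capture("wrist")
for m in trace(p,"housing_b")[:2]: r=m["rect"];print(m["conf"],np.round(r,1),"top row",r[1]-r[3]/2)
cv2.imwrite("pics/w8.png",p["color"][:,:,::-1])
E
python3 to.py
```

```text
time: 25.23
tool_pos: [443.7, 346.0, 333.8]
tcp_rot: [3.142, 0.0, 3.091]
contact_force: [1.2, 0.6, -1.9]
grip_width: 52.6
finger_force: 14.5
time: 25.48
tool_pos: [443.5, 345.9, 331.3]
tcp_rot: [-3.141, -0.001, 3.091]
contact_force: [0.0, 0.4, -1.9]
grip_width: 52.7
finger_force: 14.3
0 foot top [257. 187.] foot low [257. 217.] shoulder top [257. 223.] head end top [257. 252.] head end low [257. 309.]
10 foot top [257. 163.] foot low [257. 193.] shoulder top [257. 213.] head end top [257. 252.] head end low [257. 302.]
20 foot top [257. 139.] foot low [257. 168.] shoulder top [257. 205.] head end top [257. 252.] head end low [257. 293.]
30 foot top [257. 115.] foot low [257. 144.] shoulder top [257. 197.] head end top [257. 253.] head end low [257. 285.]
40 foot top [257.  92.] foot low [257. 120.] shoulder top [257. 191.] head end top [257. 254.] head end low [257. 276.]
50 foot top [257.  68.] foot low [257.  95.] shoulder top [257. 186.] head end top [257. 255.] head end low [257. 266.]
60 foot top [257.  45.] foot low [257.  72.] shoulder top [257. 182.] head end top [257. 256.] head end low [257. 257.]
70 foot top [257.  23.] foot low [257.  48.] shoulder top [257. 181.] head end top [257. 257.] head end low [257. 247.]
80 foot top [257.   2.] foot low [257.  25.] shoulder top [257. 183.] head end top [257. 259.] head end low [257. 238.]
90 foot top [257. -19.] foot low [257.   2.] shoulder top [257. 187.] head end top [257. 260.] head end low [257. 229.]
0.7 [257.5 196.4  90.2 143.9] top row 124.45
t 25.63 pos [443.6 346.  330.8] rpy [-3.140e+00 -2.000e-03  3.091e+00] F [ 0.5 -0.1 -2.7] M [0.01 0.01 0.03] w 53.0 q1,q6 [ 0.53 -0.99] axis 1.52
```

```bash
python3 -m inch '[[0,0,0.01,0,0.575],[0,0,0.016,0,0.575],[0,0,0.019,0,0.575],[0,0,0.021,0,0.575],[0,0,0.022,0,0.575],[0,0,0.022,0,0.575]]'; python3 to.py
```

```text
time: 26.13
tool_pos: [446.0, 346.4, 313.1]
tcp_rot: [3.138, 0.01, 3.091]
contact_force: [4.8, -1.4, 16.8]
grip_width: 52.7
finger_force: 19.3
t 26.13 pos [446.  346.4 313.1] rpy [3.138 0.01  3.091] F [ 4.8 -1.4 16.8] M [-0.47 -0.73 -0.05] w 52.7 q1,q6 [ 0.53 -0.99] axis 1.52
```

```bash
python3 -m inch '[[0.008,0,-0.001,0,0.577],[0.016,0,-0.002,0,0.577],[0.024,0,-0.003,0,0.577],[0.032,0,-0.003,0,0.577],[0.04,0,-0.003,0,0.577],[0.048,0,-0.002,0,0.577],[0.052,0,-0.001,0,0.577],[0.052,0,-0.001,0,0.577]]'; python3 tilt.py 136 16|head -4
python3 - <<'E'
from h import *
p=capture("wrist")
for m in trace(p,"housing_b")[:1]: r=m["rect"];print(m["conf"],np.round(r,1),"top row",r[1]-r[3]/2)
E
python3 to.py
```

```text
time: 26.8
tool_pos: [392.3, 349.7, 314.6]
tcp_rot: [3.136, 0.007, 3.091]
contact_force: [-1.6, -0.3, 24.6]
grip_width: 53.5
finger_force: 28.2
0 foot top [255. 187.] foot low [255. 218.] shoulder top [255. 225.] head end top [255. 256.] head end low [255. 314.]
10 foot top [255. 163.] foot low [255. 194.] shoulder top [255. 217.] head end top [255. 258.] head end low [255. 308.]
20 foot top [255. 140.] foot low [255. 170.] shoulder top [255. 210.] head end top [255. 260.] head end low [255. 300.]
30 foot top [255. 117.] foot low [255. 146.] shoulder top [255. 203.] head end top [255. 262.] head end low [255. 292.]
0.81 [259.4 220.7  90.4  96.9] top row 172.25
t 26.95 pos [392.9 349.6 314.7] rpy [3.136 0.007 3.091] F [-1.6  0.4 24.1] M [-0.22  0.18  0.01] w 53.4 q1,q6 [ 0.58 -0.94] axis 1.52
```

```bash
python3 -m inch '[[0.004,0,-0.001,0,0.58],[0.007,0,-0.001,0,0.58],[0.009,0,0,0,0.58],[0.009,0,-0.002,0,0.58],[0.009,0,-0.003,0,0.58]]'; python3 to.py; python3 -m inch '[[0,0,0,0,0.59],[0,0,0,0,0.62],[0,0,0,0,0.7],[0,0,0,0,0.85],[0,0,0,0,1],[0,0,-0.01,0,1],[0,0,-0.03,0,1]]';python3 -m inch '[[0,0,-0.03,0,1],[0,0,-0.06,0,1],[0,0,-0.06,0,1]]'
cat > up.py <<'E'
import sys
from h import *
from tilt import fproj
p=capture("wrist");o=get_obs();x0,y0=map(float,sys.argv[1:3]);d=trace(p,"housing_b")[0];m=d["pixels"].astype(np.float32);print(d["conf"],np.round(d["rect"],1))
def silf(M):
    im=np.zeros((384,512),np.uint8)
    for a,b,z0,z1 in HB:
        v=[M[:3,:3]@np.array([x,y,z])+M[:3,3] for x in(-a/2,a/2) for y in(-b/2,b/2) for z in(z0,z1)]
        cv2.fillConvexPoly(im,cv2.convexHull(np.round([fproj(p,q) for q in v]).astype(np.int32)),1)
    return im.astype(np.float32)
def f(q):
    s=silf(pose(q[0],q[1],q[2]/100,"up"));return 1-np.minimum(s,m).sum()/np.maximum(s,m).sum()
r=minimize(f,[x0,y0,-5],method="Nelder-Mead",options=dict(initial_simplex=[[x0,y0,-5],[x0+12,y0,-5],[x0,y0+10,-5],[x0,y0,8]]));print(r.x.round(2),r.fun)
E
python3 to.py; python3 up.py 397 349
```

```text
time: 27.37
tool_pos: [382.9, 349.3, 313.9]
tcp_rot: [3.141, 0.0, 3.091]
contact_force: [0.9, 1.2, -1.4]
grip_width: 54.0
finger_force: 20.9
t 27.37 pos [382.9 349.3 313.9] rpy [3.141 0.    3.091] F [ 0.9  1.2 -1.4] M [ 0.08 -0.12 -0.04] w 54.0 q1,q6 [ 0.59 -0.93] axis 1.52
time: 27.95
tool_pos: [382.5, 348.9, 342.9]
tcp_rot: [-3.139, -0.004, 3.091]
contact_force: [-0.1, 0.4, 0.2]
grip_width: 86.0
finger_force: 0.0
time: 28.2
tool_pos: [383.7, 349.8, 410.7]
tcp_rot: [3.135, 0.009, 3.091]
contact_force: [0.9, -0.4, 1.3]
grip_width: 91.8
finger_force: 0.0
t 28.2 pos [383.7 349.8 410.7] rpy [3.135 0.009 3.091] F [ 0.9 -0.4  1.3] M [ 0.   -0.05  0.  ] w 91.8 q1,q6 [ 0.59 -0.93] axis 1.52
0.79 [254.3 188.2  61.4  62.7]
[392.08 346.04  -4.71] 0.05008119344711304
```

```bash
python3 -m inch '[[0,0,0,0,1],[0,0,0,0,1]]' >/dev/null; python3 up.py 397 349; python3 to.py 393.5 348.5 121 1.521
```

```text
0.58 [255.2 194.8  58.7  64.3]
[390.84 346.13  -8.1 ] 0.06502819061279297
t 28.57 pos [382.8 349.2 403.1] rpy [-3.140e+00 -2.000e-03  3.091e+00] F [-0.6 -0.5  0.4] M [-0.02  0.01  0.02] w 91.8 q1,q6 [ 0.59 -0.93] axis 1.52
shift mm [-10.9   0.  123.1] spin -0.001
```

```bash
python3 -m inch '[[-0.009,0,0.02,0,1],[-0.009,0,0.06,0,1],[-0.009,0,0.09,0,1],[-0.009,0,0.112,0,1],[-0.009,0,0.123,0,0.8],[-0.009,0,0.123,0,0.6],[-0.009,0,0.123,0,0.5],[-0.009,0,0.123,0,0.4]]';python3 -m inch '[[0,0,0,0,0.4],[0,0,0,0,0.4],[0,0,0,0,0.4],[0,0,-0.01,0,0.4],[0,0,-0.04,0,0.4],[0,0,-0.08,0,0.4],[0,0,-0.12,0,0.4],[0,0,-0.13,0,0.4]]'; python3 to.py 641 56.8 245 1.413
```

```text
time: 29.23
tool_pos: [392.2, 349.0, 281.8]
tcp_rot: [3.141, 0.001, 3.091]
contact_force: [-0.0, 0.4, -0.2]
grip_width: 69.5
finger_force: 0.0
time: 29.9
tool_pos: [392.3, 349.1, 418.3]
tcp_rot: [3.135, 0.009, 3.091]
contact_force: [0.4, 0.6, -1.3]
grip_width: 54.3
finger_force: 29.8
t 29.9 pos [392.3 349.1 418.3] rpy [3.135 0.009 3.091] F [ 0.4  0.6 -1.3] M [ 0.04 -0.06 -0.  ] w 54.3 q1,q6 [ 0.58 -0.94] axis 1.52
shift mm [-263.1 -279.4   14.8] spin 0.107
```

```bash
python3 -m inch '[[-0.263,-0.2795,0.005,0.107,0.4],[-0.263,-0.2795,0.005,0.107,0.4],[-0.263,-0.2795,0.005,0.107,0.4],[-0.263,-0.2795,0.005,0.107,0.4],[-0.263,-0.2795,0.005,0.107,0.4],[-0.263,-0.2795,0.005,0.107,0.4],[-0.263,-0.2795,0.005,0.107,0.4],[-0.263,-0.2795,0.005,0.107,0.4]]' | tail -4; python3 to.py 641 56.8 245 1.413
```

```text
tcp_rot: [3.141, -0.0, 2.984]
contact_force: [1.1, 0.6, -1.3]
grip_width: 53.7
finger_force: 29.9
t 30.57 pos [608.5  92.9 407. ] rpy [ 3.141 -0.     2.984] F [ 1.1  0.6 -1.3] M [ 0.01 -0.03  0.02] w 53.7 q1,q6 [ 0.03 -1.39] axis 1.413
shift mm [-37.8 -30.6   2.9] spin -0.0
```

```bash
python3 -m inch '[[-0.025,-0.021,0,0,0.4],[-0.025,-0.021,0,0,0.4],[-0.025,-0.021,0,0,0.4],[-0.025,-0.021,0,0,0.4]]' | tail -1;  python3 to.py 641 56.8 205 1.413
python3 - <<'E'
from h import *
p=capture("scene")
for d in trace(p,"housing_b")[:3]:print(round(d["conf"],2),np.round(d["rect"],1))
c=p["color"][130:250,190:310,::-1]
cv2.imwrite("pics/s9.png",cv2.resize(c,(600,600),interpolation=cv2.INTER_CUBIC))
E
```

```text
finger_force: 30.0
t 30.9 pos [628.7  70.4 406.5] rpy [ 3.141e+00 -1.000e-03  2.984e+00] F [-0.6  0.1 -2.4] M [ 0.03 -0.    0.02] w 54.0 q1,q6 [-0.01 -1.42] axis 1.413
shift mm [-14.3 -11.5  42.5] spin -0.0
0.74 [241.7 208.1  18.8  33.5]
0.7 [276.8 168.2  22.   32.6]
```

View pics/s9.png

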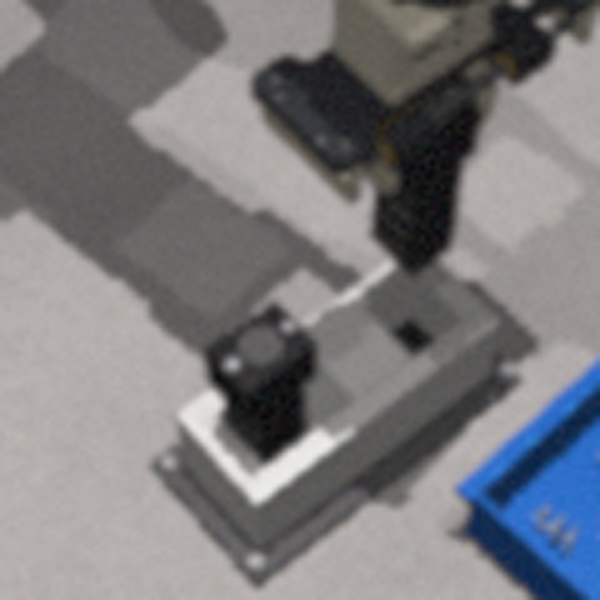

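```bash
python3 -m inch '[[-0.0143,-0.0115,0,0,0.4],[-0.0143,-0.0115,0.01,0,0.4],[-0.0143,-0.0115,0.02,0,0.4],[-0.0143,-0.0115,0.025,0,0.4],[-0.0143,-0.0115,0.03,0,0.4],[-0.0143,-0.0115,0.03,0,0.4],[-0.0143,-0.0115,0.03,0,0.4]]' | tail -1; python3 to.py 641 56.8 205 1.413
```

```text
finger_force: 30.0
t 31.58 pos [641.2  57.  376.5] rpy [ 3.142e+00 -1.000e-03  2.984e+00] F [ 0.3 -0.5 -2.1] M [0. 0. 0.] w 53.5 q1,q6 [-0.03 -1.44] axis 1.414
shift mm [ 0.2 -0.2 12.5] spin 0.001
```

```bash
python3 -m inch '[[0,0,0.006,0,0.4],[0,0,0.012,0,0.4],[0,0,0.018,0,0.4],[0,0,0.024,0,0.4],[0,0,0.024,0,0.4]]' | grep -E 'pos|contact'; python3 -m inch '[[0,0,0.003,0,0.4],[0,0,0.006,0,0.4],[0,0,0.009,0,0.4],[0,0,0.012,0,0.4],[0,0,0.012,0,0.4]]' | grep -E 'pos|contact'; python3 to.py
```

```text
tool_pos: [641.1, 56.4, 350.8]
contact_force: [-0.8, -0.5, -3.0]
tool_pos: [641.3, 56.5, 340.0]
contact_force: [0.2, 0.4, -2.0]
t 32.42 pos [641.3  56.5 340. ] rpy [-3.142e+00 -1.000e-03  2.984e+00] F [ 0.2  0.4 -2. ] M [-0.05  0.   -0.01] w 54.1 q1,q6 [-0.03 -1.44] axis 1.413
```

```bash
python3 -m inch '[[0,0,0.0025,0,0.4],[0,0,0.005,0,0.4],[0,0,0.0075,0,0.4],[0,0,0.0075,0,0.4]]' | grep -E 'pos|contact'; python3 -m inch '[[0,0,0.0015,0,0.4],[0,0,0.003,0,0.4],[0,0,0.003,0,0.4]]' | grep -E 'pos|contact'
```

```text
tool_pos: [641.3, 56.5, 332.6]
contact_force: [-0.1, -0.0, -1.8]
tool_pos: [641.4, 56.5, 330.0]
contact_force: [-0.7, -0.2, -1.2]
```

```bash
python3 to.py
```

```text
t 33.0 pos [641.4  56.5 330. ] rpy [ 3.142 -0.     2.984] F [-0.7 -0.2 -1.2] M [ 0.02 -0.01 -0.01] w 53.6 q1,q6 [-0.03 -1.44] axis 1.413
```

```bash
python3 -m inch '[[0,0,0.0015,0,0.4],[0,0,0.003,0,0.4],[0,0,0.003,0,0.4]]' | grep -E 'pos|contact'
```

```text
tool_pos: [641.4, 56.5, 326.9]
contact_force: [-0.2, -0.3, -1.3]
```

```bash
python3 to.py
```

```text
t 33.25 pos [641.4  56.5 326.9] rpy [ 3.142e+00 -1.000e-03  2.984e+00] F [-0.2 -0.3 -1.3] M [ 0.08  0.02 -0.03] w 53.9 q1,q6 [-0.03 -1.44] axis 1.413
```

```bash
python3 -m inch '[[0,0,0.0015,0,0.4],[0,0,0.003,0,0.4],[0,0,0.003,0,0.4]]' | grep -E 'pos|contact'; python3 -m inch '[[0,0,0.0015,0,0.4],[0,0,0.003,0,0.4],[0,0,0.003,0,0.4]]' | grep -E 'pos|contact'
```

```text
tool_pos: [641.4, 56.5, 323.9]
contact_force: [-0.2, -0.1, -2.4]
tool_pos: [641.5, 56.5, 323.0]
contact_force: [-2.8, -0.1, 6.8]
```

```bash
python3 to.py
```

```text
t 33.75 pos [641.5  56.5 323. ] rpy [3.142e+00 2.000e-03 2.984e+00] F [-2.8 -0.1  6.8] M [-0.03  0.47 -0.06] w 53.9 q1,q6 [-0.03 -1.44] axis 1.413
```

```bash
python3 -m inch '[[0,0,0.0015,0,0.4],[0,0,0.0015,0,0.4]]' | grep -E 'pos|contact'; python3 -m inch '[[0,0,-0.0015,0,0.4],[0,0,-0.003,0,0.4],[0,0,-0.003,0,0.4]]' | grep -E 'pos|contact'
```

```text
tool_pos: [641.7, 56.3, 322.9]
contact_force: [-3.9, -0.8, 12.7]
tool_pos: [641.5, 56.5, 323.0]
contact_force: [-0.6, -0.2, 4.6]
```

```bash
python3 to.py
```

```text
t 34.17 pos [641.5  56.5 323. ] rpy [3.141 0.    2.984] F [-0.6 -0.2  4.6] M [-0.04  0.06 -0.01] w 53.5 q1,q6 [-0.03 -1.44] axis 1.413
```

```bash
python3 -m inch '[[0,0,0,0,0.57],[0,0,0,0,0.6],[0,0,0,0,0.65],[0,0,0,0,0.75],[0,0,0,0,0.9],[0,0,0,0,1],[0,0,0,0,1],[0,0,-0.01,0,1]]'|tail -3; python3 -m inch '[[0,0,-0.03,0,1],[0,0,-0.06,0,1],[0,0,-0.09,0,1],[0,0,-0.11,0,1],[0,0,-0.11,0,1]]'|tail -3; python3 -m inch '[[0.08,0.1,0,0,1],[0.1,0.2,0,0,1],[0.1,0.2,0,0,1],[0.1,0.2,0,0,1],[0.1,0.2,0,0,1],[0.1,0.2,0,0,1],[0.1,0.2,0,0,1],[0.1,0.2,0,0,1]]'|tail -5
python3 - <<'E'
from h import *
t=capture("top");s=capture("scene")
for n,p in(("top",t),("scene",s)):
    D=trace(p,"housing_a")
    for (x,y),h in(((622.2,-62),31),((641.4,56.5),43)):
        M=pose(x,y,-.158,"up");M[2,3]=h;K=p["intrinsics"];S=sil(p,HB,M)
        # hide what the block covers: keep z>80 only
        S=sil(p,[(40,34,80-h,100),(40,54,100,140)],M)
        print(n,[(round(d["conf"],2),round(float(np.minimum(S,d["pixels"]).sum()/np.maximum(S,d["pixels"]).sum()),2)) for d in D])
E
```

```text
contact_force: [-0.1, 0.1, -0.8]
grip_width: 87.9
finger_force: 0.0
contact_force: [0.7, -0.1, 1.4]
grip_width: 91.7
finger_force: 0.0
tool_pos: [573.7, 270.6, 442.6]
tcp_rot: [-3.141, -0.0, 2.986]
contact_force: [-0.3, -0.3, 0.3]
grip_width: 91.9
finger_force: 0.0
top [(0.64, 0.83), (0.62, 0.0)]
top [(0.64, 0.0), (0.62, 0.81)]
scene [(0.84, 0.83), (0.57, 0.0)]
scene [(0.84, 0.0), (0.57, 0.82)]
```

Both match the upright model in their pockets (overlap 0.81–0.83 in both views), and the robot is clear, so I'm handing in.

```bash
python3 -c "
from plant import *
print(get_obs()['time']);print(close_job())"
```

```text
36.1167
the job is handed in; nothing more can be done
None
```

Both housings stand foot down and head up in the jig, housing_a in pocket0 and housing_b in pocket1. Each was lowered until I felt it rest on its stop, about 49 mm and 37 mm below the mouth, and then let go. I did not move the bin, tray or screwdriver, and the job was handed in at 36 s.

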